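Tighten the lid of a brine filter crosswise

TASK

The lid is back on the brine filter and a colleague has already turned one opposite pair of its four brass bar nuts about halfway: take the blue T-handled key from its stand and, using only the key on the nuts, first turn the other two clockwise to about halfway as well. Then go round all four in cross order (after the first nut the one opposite it, then the remaining pair) and bring each one fully against its stop, nipping it up firmly there for about half a second (about 0.25 N m) but never forcing it, and never knocking or leaning hard on a nut with the key. At the end put the key back upright in its stand, let go of it, and leave everything else where it is.

Things in the scene. Friction and masses are not known exactly. Their poses are not given: they have to be found in the camera images.
- filter: brine filter, a round steel pot fixed on the table, lid 208 mm across, its surface 92 mm above the table; two low pipe stubs reach 136 mm out along its y axis. Origin: on the pot's axis at table height, z up. The nut axes stand upright on a 75 mm radius at 45 (nut 1), 135 (nut 2), 225 (nut 3) and 315 degrees (nut 4) anticlockwise from its x: 1 is opposite 3, 2 opposite 4
- lid (a point): centre of the top of the blue disc (72 mm across, 4 mm high) in the middle of the lid, 96 mm above the table
- key: T-handled key, loose, about 0.3 kg, 96 mm tall. Origin: centre of its underside, z up. Steel head 40 mm (x) by 36 mm (y), 22 mm high; the slot in its underside runs through along x, 12 mm wide, 12 mm deep, and has 2 mm to spare each side of a nut's bar: the key turns 0.1 to 0.15 rad before it pushes the bar. Above it a 16 mm round shaft and the handle. Same after a half turn
- key_grip (a point): middle of the key's blue handle, 83 mm above the key's underside; the handle is a bar 90 mm long along the key's x, 18 mm wide (y), 26 mm high. Grip it firmly across its width, or it twists in the fingers: 40 N or more on the pads is needed for 0.25 N m. 0.1 N m on a nut gives about 7 N at its bar, summed over the contacts; more than 45 N harms it, so lower the key onto a nut slowly (20 mm/s) and turn on in small steps (about 0.01 rad) once it is at its stop
- stand: white plastic key stand, fixed: a foot 100 by 90 mm, 6 mm thick, with an open box 62 mm (x) by 58 mm (y), walls 6 mm thick, rim 28 mm above the table, inner floor 50 by 46 mm, 6 mm above the table. Origin: centre of its underside, x along the longer side. At first the key stands upright in it, key x along stand x within 0.03 rad, underside on the inner floor
- nut1 (a joint): angle of nut 1 in rad, growing clockwise seen from above: 0 its bar points to the lid's centre, 0.79 halfway, 1.57 the solid stop, where the bar lies square to the line to the lid's centre. Starts at 0 to 0.25. It turns with about 0.06 N m of friction, stays where it is left, and does not sink as it turns
- nut1_top (a point): middle of the top of nut 1: a brass bar 36 mm long (this point's x), 8 mm wide and 14 mm high on a round foot of 22 mm that is 6 mm high on the lid; this point is 20 mm above the lid surface, on the nut's axis. With the key fully on, the roof of its slot rests on this point and the key's underside is 12 mm below it
- nut2 (a joint): angle of nut 2 in rad, growing clockwise seen from above: 0 its bar points to the lid's centre, 0.79 halfway, 1.57 the solid stop, where the bar lies square to the line to the lid's centre. Starts at 0.68 to 0.90. It turns with about 0.06 N m of friction, stays where it is left, and does not sink as it turns
- nut2_top (a point): middle of the top of nut 2: a brass bar 36 mm long (this point's x), 8 mm wide and 14 mm high on a round foot of 22 mm that is 6 mm high on the lid; this point is 20 mm above the lid surface, on the nut's axis. With the key fully on, the roof of its slot rests on this point and the key's underside is 12 mm below it
- nut3 (a joint): angle of nut 3 in rad, growing clockwise seen from above: 0 its bar points to the lid's centre, 0.79 halfway, 1.57 the solid stop, where the bar lies square to the line to the lid's centre. Starts at 0 to 0.25. It turns with about 0.06 N m of friction, stays where it is left, and does not sink as it turns
- nut3_top (a point): middle of the top of nut 3: a brass bar 36 mm long (this point's x), 8 mm wide and 14 mm high on a round foot of 22 mm that is 6 mm high on the lid; this point is 20 mm above the lid surface, on the nut's axis. With the key fully on, the roof of its slot rests on this point and the key's underside is 12 mm below it
- nut4 (a joint): angle of nut 4 in rad, growing clockwise seen from above: 0 its bar points to the lid's centre, 0.79 halfway, 1.57 the solid stop, where the bar lies square to the line to the lid's centre. Starts at 0.68 to 0.90. It turns with about 0.06 N m of friction, stays where it is left, and does not sink as it turns
- nut4_top (a point): middle of the top of nut 4: a brass bar 36 mm long (this point's x), 8 mm wide and 14 mm high on a round foot of 22 mm that is 6 mm high on the lid; this point is 20 mm above the lid surface, on the nut's axis. With the key fully on, the roof of its slot rests on this point and the key's underside is 12 mm below it
- mould: white plastic cheese mould, an open cup 84 mm across the rim and 75 mm high; loose, to be left alone. Origin: centre of its underside
- cheese1: small pale cheese, 108 mm across, 42 mm high; loose, to be left alone. Origin: centre of its underside
- cheese2: small pale cheese, 108 mm across, 42 mm high; loose, to be left alone. Origin: centre of its underside
- gasket: spare black rubber ring lying flat, 100 mm across, 6 mm high; loose, to be left alone. Origin: centre of its underside
- spare_nut: spare brass bar nut standing on the table, 36 mm long, 20 mm high; loose, to be left alone. Origin: centre of its underside
- bottle: blue bottle, 68 mm across, 190 mm high; loose, to be left alone. Origin: centre of its underside
- brush: blue-handled hand brush lying on the table, about 180 mm long; loose, to be left alone. Origin: in the brush, near table height
Things that resemble listed ones, but are neither listed nor needed, are in the scene too. Of the things that look like the key, the smallest one is meant.

How it is judged:
On the way, in this order (a step that is already met when the one before it is completed fails the run):
1. first pass finished: all four nuts are about halfway or further (at least 0.5 rad) (value of joint each of nut1, nut2, nut3, nut4 above 0.5 rad), for 0.1 s.
2. second pass: a first nut is at its stop (1.47 rad or more) and nipped there by the key with 9 N or more at the bar for 0.2 s (((value of joint nut1 above 1.47 rad and contact force between key and nut1 above 9 N) or (value of joint nut2 above 1.47 rad and contact force between key and nut2 above 9 N) or (value of joint nut3 above 1.47 rad and contact force between key and nut3 above 9 N) or (value of joint nut4 above 1.47 rad and contact force between key and nut4 above 9 N))), for 0.2 s.
3. the nut opposite is at its stop and nipped in the same way (((value of joint each of nut1, nut3 above 1.47 rad and (contact force between key and nut1 above 9 N or contact force between key and nut3 above 9 N)) or (value of joint each of nut2, nut4 above 1.47 rad and (contact force between key and nut2 above 9 N or contact force between key and nut4 above 9 N)))), for 0.2 s.
4. a third nut is at its stop and nipped in the same way (((value of joint each of nut2, nut3, nut4 above 1.47 rad and (contact force between key and nut1 above 9 N or contact force between key and nut3 above 9 N)) or (value of joint each of nut1, nut3, nut4 above 1.47 rad and (contact force between key and nut2 above 9 N or contact force between key and nut4 above 9 N)) or (value of joint each of nut1, nut2, nut4 above 1.47 rad and (contact force between key and nut1 above 9 N or contact force between key and nut3 above 9 N)) or (value of joint each of nut1, nut2, nut3 above 1.47 rad and (contact force between key and nut2 above 9 N or contact force between key and nut4 above 9 N)))), for 0.2 s.
5. the fourth nut is at its stop and nipped in the same way (value of joint each of nut1, nut2, nut3, nut4 above 1.47 rad and (contact force between key and nut1 above 9 N or contact force between key and nut2 above 9 N or contact force between key and nut3 above 9 N or contact force between key and nut4 above 9 N)), for 0.2 s.
At the end, for the whole second after the job is handed in: All four nuts are at their stops (1.47 rad or more) and the key stands upright (within 0.1 rad) on the inner floor of its stand, its axis within 9 mm of the stand's, released and at rest (value of joint each of nut1, nut2, nut3, nut4 above 1.47 rad and horizontal distance between key and stand below 0.009 m and height (world z) of key between 0.003 and 0.01 m and angle between key's own z axis and vertical below 0.1 rad and linear speed of key below 0.02 m/s); the robot touches nothing.
It fails at once if not crosswise: two neighbouring nuts are past 1.3 rad while neither of the other two is ((value of joint each of nut1, nut2 above 1.3 rad and value of joint each of nut3, nut4 below 1.3 rad) or (value of joint each of nut2, nut3 above 1.3 rad and value of joint each of nut4, nut1 below 1.3 rad) or (value of joint each of nut3, nut4 above 1.3 rad and value of joint each of nut1, nut2 below 1.3 rad) or (value of joint each of nut4, nut1 above 1.3 rad and value of joint each of nut2, nut3 below 1.3 rad)).
It fails at once if a nut is past 1.1 rad while another is still short of 0.5 rad (too much in one pass) (value of joint any of nut1, nut2, nut3, nut4 above 1.1 rad and value of joint any of nut1, nut2, nut3, nut4 below 0.5 rad).
It fails at once if the key bears on a nut with more than 45 N in all (forced, knocked or leaned on) (contact force between key and nut1 above 45 N or contact force between key and nut2 above 45 N or contact force between key and nut3 above 45 N or contact force between key and nut4 above 45 N).
It fails at once if the robot itself touches a nut (over 1 N) (contact force between any of the fingers, the arm and nut1 above 1 N or contact force between any of the fingers, the arm and nut2 above 1 N or contact force between any of the fingers, the arm and nut3 above 1 N or contact force between any of the fingers, the arm and nut4 above 1 N).
It fails at once if a bystander is moved by more than 15 mm (distance of any of mould, cheese1, cheese2, gasket, spare_nut, bottle, brush from where it was at the start of the episode above 0.015 m).
It also fails if it takes over 72 s, if anything falls off the work surface, if the arm or the gripper's body presses on something with over 40 N, if the wrist force passes 120 N, or if a joint passes its speed limit or range.

ROBOT

A 6-joint arm with a two-finger parallel gripper is mounted at the origin on the work surface. World frame = base frame: x ahead of the robot, y to its left, z up, the work surface at z = 0. Lengths are in m, angles in rad, forces in N, time in s.
With the tool pointing down it reaches from about 0.35 to 0.775 m from the base axis. Payload 5.5 kg.
Tool frame: the origin (TCP) lies at the very end of the fingers, on their centre line; the grasp point (between the pads) lies 19 mm behind it; z points along the fingers, y is the line along which they close (so a half turn about z gives the same grasp; the last joint's range is limited). The gripper opens to 85 mm and grips with 20 to 120 N. Pads are 22 mm wide; open, the fingers measure 114 mm over their backs; the gripper's body (76 mm by 85 mm) begins 54 mm behind the grasp point. The pads swing forward as they close: fully open they stand 13 mm farther back than shut.
Start: joints at [-1.347, 0.313, 0.046, 1.304, 0, 1.431], TCP at [0.205, -0.537, 0.231] pointing down, gripper open.
Joint ranges: [-2.76, 2.76], [-0.86, 1.69], [-1.03, 1.26], [-2.2, 2.34], [-1.47, 1.5], [-3.14, 3.14]. Speed limits (rad/s): [2.57, 2.57, 3.14, 3.14, 3.14, 3.14].

INTERFACE

Orientations are given as a unit quaternion [w, x, y, z].
In Python, from workcell import env, cams, ticket, spotter gives the robot as it stands.
- The arm moves only by the tool jog_arm, never from a script. Its argument "increments" is a list that holds one entry, the list of rows, each a list of 7 numbers: the shift along the tool's x, y, z in units of 0.25 m (1.0 is 0.25 m), then the turn, a rotation vector about the tool's x, y, z in units of 180 degrees (1.0 is 180 degrees), then the closure in counts, from 0 (fully open) to 255 (shut). A call has 1 to 20 rows; each row shifts and turns the commanded pose from where the row before left it, along the tool's axes as they then stand; what a row does not reach is not made up. A row lasts 1/10 s, in which the tool goes at most 50 mm and 8.59 degrees, less where a joint would pass 70% of its speed; a pose out of reach is approached as far as the arm can. A call with a number of a shift or a turn outside -1 to 1 is refused whole. A call with a gripper value outside its range is refused whole. The fingers move at their own pace and stop on an object; "force" is the grip in N (left out, the last holds). Time passes only in rows, so rows that do not move let the fingers close. It gives the time, the measured TCP pose, the force, the opening and the grip force at its end, in the units of the state.
- env.get_state(): the state, without advancing time (a new reading comes with each control period).
- cams.read_camera(name): name is "side" or "top" or "wrist"; returns a dict with "pixels" (400x640x3 uint8, red, green, blue), "fx", "fy", "cx", "cy" (pixels), "xyz" and "attitude" of the camera in the world; the wrist camera has in their place "mount" (4x4, takes a point from camera to tool coordinates, whose origin is the TCP and whose axes are the flange's). Camera axes: x right, y down, z forward; pixel columns grow to the right and rows downward; lengths in m; the calibration is good to about 2 mm. A picture is of the moment at which its call begins: read the wrist's pose just before it. There is no depth.
- ticket.hand_in(): hands the job in; it is judged then, once.
Trained networks look in the newest picture that a camera, given by its name, has taken for a name from the list of things; names that differ only in an ending like _2 or _b are one class to them, and where a whole thing is asked for, a point or a joint stands for the part that bears it (a point fixed in the world has none). Each returns a list of dicts, best first, with "conf" (0 to 1); they miss things now and then, are a little off and sometimes report something else, mostly with a low value. They report only what shows in the picture. A call takes as long as a camera call. They do not tell look-alikes from the thing itself.
- spotter.find_in(target, camera): "uv" ([column, row] in pixels, amid what is visible of it).
- spotter.cut_out(target, camera): "region" (400x640 bool, what is visible of it) and "uv" ([column, row] in pixels, amid what is visible of it).
- spotter.landmark_of(target, camera): "uv" ([column, row] in pixels: a listed point, or the origin of a listed thing).
The state is a dict: "clock": time; "joint_pos": joint angles; "qvel": joint speeds; "tau": joint torques, N m; "tcp_pos": TCP position; "orientation": TCP orientation; "wrist_force": force on the tool from outside, world axes, zero at the start; "ft_torque": the same for the moment, N m; "finger_gap": finger opening in m; "grip_force": force on a finger pad.
Only numpy, scipy, OpenCV 4.12 (cv2) and the standard library are available. Lean on these libraries where they do the work, as an engineer would, in place of code of your own. Each camera call takes 0.05 s, during which the arm holds its last target. There are 200 camera calls.

## Working session

There is one attempt and no reset: what is moved stays moved. The work goes in short steps, Python scripts to look and compute and a tool call to move; the robot and the scene stay as the last step left them, time stands still between calls to the robot, and variables do not carry over. Pictures are saved under pics/ and viewed, at most 10 in all, crops included, and the job is handed in when it is done.

Besides the shell and the picture viewer there is one more tool, called after "Call:" by a JSON object that holds its "method" and its "body", one argument or row to a line. jog_arm: Moves the arm, as the interface text tells. Shifts and turns lie within -1 to 1; 1 stands for 0.25 m of shift or 180 degrees of turn. Its arguments: {"type":"object","properties":{"increments":{"type":"array"},"force":{"type":"number"}},"required":["increments"]}

```bash
ls; mkdir -p pics; cat > h.py <<'E'
import numpy as np, cv2
from scipy.spatial.transform import Rotation as R
from workcell import env,cams,ticket,spotter
def rq(q): return R.from_quat([q[1],q[2],q[3],q[0]]).as_matrix()
def shot(name,save=None):
    s=env.get_state(); c=cams.read_camera(name)
    if name=="wrist":
        M=np.array(c["mount"]); T=np.eye(4); T[:3,:3]=rq(s["orientation"]); T[:3,3]=s["tcp_pos"]
        W=T@M; c["R"]=W[:3,:3]; c["t"]=W[:3,3]
    else:
        a=np.array(c["attitude"],float); c["R"]=rq(a) if a.size==4 else a.reshape(3,3); c["t"]=np.array(c["xyz"])
    if save: cv2.imwrite("pics/"+save,cv2.cvtColor(c["pixels"],cv2.COLOR_RGB2BGR))
    return c
def onz(c,uv,z):
    d=c["R"]@np.array([(uv[0]-c["cx"])/c["fx"],(uv[1]-c["cy"])/c["fy"],1.]); return c["t"]+d*(z-c["t"][2])/d[2]
def proj(c,p):
    q=c["R"].T@(np.asarray(p)-c["t"]); return np.array([c["cx"]+c["fx"]*q[0]/q[2],c["cy"]+c["fy"]*q[1]/q[2]])
E
python3 - <<'E'
from h import *
s=env.get_state(); print(s)
for n in ["top","side","wrist"]:
    c=shot(n,n+"0.png"); print(n,c["fx"],c["cx"],c["cy"],c["t"].round(3),c["R"].round(3).tolist())
    for t,z in [("lid",.096),("key_grip",.095),("key",.006),("stand",0),("filter",0),("nut1_top",.112),("spare_nut",0),("bottle",0),("mould",0),("cheese1",0),("brush",0),("gasket",0)]:
        print(t,[(np.round(d["conf"],2),np.round(d["uv"]),onz(c,d["uv"],z).round(3)[:2]) for d in spotter.landmark_of(t,n)])
E
```

```text
pics
{'clock': 0.0, 'joint_pos': array([-1.34664108e+00,  3.13986495e-01,  4.49424305e-02,  1.30357529e+00,
       -7.59770396e-06,  1.43118783e+00]), 'qvel': array([-9.04103145e-04,  1.04453855e-03,  1.04585062e-04,  9.13037870e-04,
       -8.82503204e-05,  3.52645659e-04]), 'tau': array([ 1.67017475e-03, -4.80628538e+01,  2.98532420e+01,  1.93752546e-02,
        2.82061461e-05, -4.09508289e-06]), 'tcp_pos': array([ 0.20444957, -0.53687   ,  0.23040183]), 'orientation': array([-9.10536737e-04,  9.83504631e-01,  1.80880652e-01, -4.23166496e-05]), 'wrist_force': array([-0.71232822,  0.48856672, -0.10069657]), 'ft_torque': array([-0.03199432, -0.03905069, -0.02766465]), 'grip_force': 0.0, 'finger_gap': 0.08562406842194017}
top 416.9261598309128 321.4195699940873 204.62752033535253 [0.451 0.009 1.247] [[0.029, -0.998, 0.061], [-1.0, -0.03, -0.009], [0.011, -0.06, -0.998]]
lid [(np.float64(0.69), array([313., 194.]), array([0.55 , 0.022])), (np.float64(0.15), array([289., 184.]), array([0.574, 0.089]))]
key_grip [(np.float64(0.94), array([159., 267.]), array([0.337, 0.436])), (np.float64
[... 2741 characters left out ...]
)]
mould [(np.float64(0.82), array([392., 195.]), array([ 0.464, -0.287]))]
cheese1 [(np.float64(0.9), array([250., 252.]), array([0.684, 0.275])), (np.float64(0.68), array([284., 206.]), array([0.771, 0.015])), (np.float64(0.57), array([217., 292.]), array([0.639, 0.449]))]
brush [(np.float64(0.66), array([283., 205.]), array([0.775, 0.015]))]
gasket [(np.float64(0.47), array([398., 176.]), array([ 0.513, -0.434]))]
wrist 328.0346589283357 319.65108310873075 199.93066343246792 [ 0.278 -0.509  0.374] [[0.356, -0.889, -0.288], [-0.935, -0.338, -0.111], [0.001, 0.309, -0.951]]
lid []
key_grip []
key []
stand []
filter []
nut1_top []
spare_nut []
bottle []
mould []
cheese1 []
brush []
gasket []
```

View pics/top0.png

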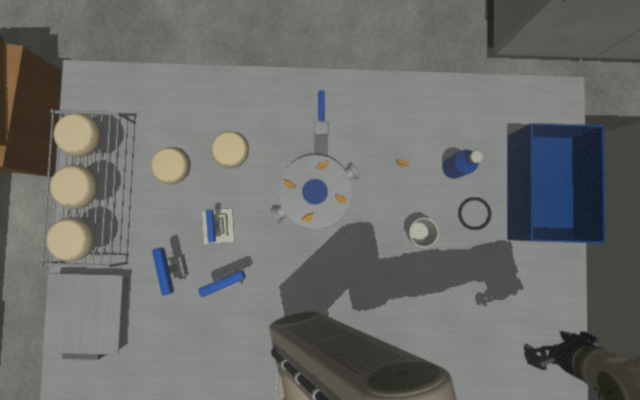

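View pics/side0.png

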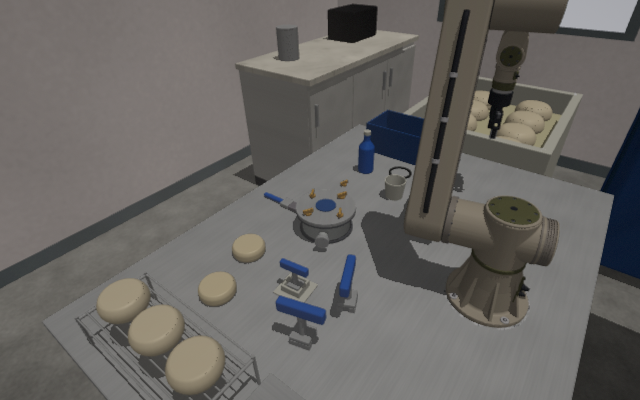

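The top view shows the small key in its white stand at (212,225), the filter at (315,191) with stubs at (352,171) and (277,212), and two larger decoy keys at (163,270) and (222,284). In the side view the key is at (294,275).

```bash
cat >> h.py <<'E'
def plan(p,psi,n,grip=0,start=None,prof=None,dpsi=None):
    """rows to TCP p, tool down, tool x at yaw psi; turn rate limited outside. prints rows"""
    s=env.get_state(); Rm=rq(s["orientation"]); P=np.array(s["tcp_pos"])
    if start is not None: P,Rm=np.array(start[0]),tgt(start[1])
    Rt=tgt(psi); p=np.array(p)
    r=R.from_matrix(Rm.T@Rt).as_rotvec()
    if dpsi is not None: r=np.array([0,0,-dpsi])
    out=[]
    for i in range(n):
        d=Rm.T@((p-P)/(n-i)); Rm=Rm@R.from_rotvec(r/n).as_matrix(); P=P+(p-P)/(n-i)
        out.append([round(float(v),4)+0.0 for v in np.r_[d/.25,r/n/np.pi]]+[grip])
    print("turn/row deg",np.degrees(np.linalg.norm(r))/n)
    print(str(out).replace(" ",""))
def tgt(psi):
    c,s=np.cos(psi),np.sin(psi); return np.array([[c,s,0],[s,-c,0],[0,0,-1.]])
def yaw():
    Rm=rq(env.get_state()["orientation"]); return np.arctan2(Rm[1,0],Rm[0,0])
E
python3 - <<'E'
from h import *
plan([.555,.02,.26],3.14,20,dpsi=2.776)
E
```

```text
turn/row deg 7.952654196415826
[[0.1052,-0.0793,-0.0057,0.0,0.0,-0.0442,0],[0.1151,-0.0639,-0.0057,0.0,0.0,-0.0442,0],[0.1229,-0.0474,-0.0057,0.0,0.0,-0.0442,0],[0.1282,-0.0299,-0.0057,0.0,0.0,-0.0442,0],[0.1311,-0.0119,-0.0057,0.0,0.0,-0.0442,0],[0.1315,0.0063,-0.0057,0.0,0.0,-0.0442,0],[0.1294,0.0245,-0.0057,0.0,0.0,-0.0442,0],[0.1248,0.0421,-0.0057,0.0,0.0,-0.0442,0],[0.1177,0.059,-0.0057,0.0,0.0,-0.0442,0],[0.1084,0.0747,-0.0057,0.0,0.0,-0.0442,0],[0.097,0.089,-0.0057,0.0,0.0,-0.0442,0],[0.0838,0.1016,-0.0057,0.0,0.0,-0.0442,0],[0.0689,0.1122,-0.0057,0.0,0.0,-0.0442,0],[0.0528,0.1207,-0.0057,0.0,0.0,-0.0442,0],[0.0356,0.1268,-0.0057,0.0,0.0,-0.0442,0],[0.0177,0.1305,-0.0057,0.0,0.0,-0.0442,0],[-0.0006,0.1317,-0.0057,0.0,0.0,-0.0442,0],[-0.0188,0.1303,-0.0057,0.0,0.0,-0.0442,0],[-0.0366,0.1265,-0.0057,0.0,0.0,-0.0442,0],[-0.0538,0.1202,-0.0057,0.0,0.0,-0.0442,0]]
```

Call:
{"method": "jog_arm", "body": {
  "increments": [
    [[0.105, -0.079, -0.006, 0, 0, -0.0442, 0], [0.115, -0.064, -0.006, 0, 0, -0.0442, 0], [0.123, -0.047, -0.006, 0, 0, -0.0442, 0], [0.128, -0.03, -0.006, 0, 0, -0.0442, 0], [0.131, -0.012, -0.006, 0, 0, -0.0442, 0], [0.1315, 0.006, -0.006, 0, 0, -0.0442, 0], [0.1294, 0.0245, -0.006, 0, 0, -0.0442, 0], [0.125, 0.042, -0.006, 0, 0, -0.0442, 0], [0.118, 0.059, -0.006, 0, 0, -0.0442, 0], [0.108, 0.075, -0.006, 0, 0, -0.0442, 0], [0.097, 0.089, -0.006, 0, 0, -0.0442, 0], [0.084, 0.102, -0.006, 0, 0, -0.0442, 0], [0.069, 0.112, -0.006, 0, 0, -0.0442, 0], [0.053, 0.121, -0.006, 0, 0, -0.0442, 0], [0.036, 0.127, -0.006, 0, 0, -0.0442, 0], [0.018, 0.1305, -0.006, 0, 0, -0.0442, 0], [0, 0.132, -0.006, 0, 0, -0.0442, 0], [-0.019, 0.13, -0.006, 0, 0, -0.0442, 0], [-0.037, 0.1265, -0.006, 0, 0, -0.0442, 0], [-0.054, 0.12, -0.006, 0, 0, -0.0442, 0]]
  ],
  "force": 60
}}

```text
clock: 3.95
tcp_pos: [0.5553, 0.0217, 0.2615]
orientation: [0.0, -0.003, 1.0, -0.0]
wrist_force: [0.7, 0.0, -0.3]
finger_gap: 0.0852
grip_force: 0.0
```

```bash
python3 - <<'E'
from h import *
c=shot("wrist","w1.png"); s=env.get_state(); print(s["tcp_pos"],yaw(),s["joint_pos"],c["t"])
for t,z in [("lid",.096),("filter",0),("nut1_top",.112),("nut2_top",.112)]:
    print(t,[(np.round(d["conf"],2),np.round(d["uv"],1),onz(c,d["uv"],z).round(4)[:2]) for d in spotter.landmark_of(t,"wrist")])
for d in spotter.cut_out("nut1","wrist"):
    m=d["region"].astype(np.uint8); cn=np.argwhere(m)[:,::-1].astype(float)
    w=np.array([onz(c,u,.112)[:2] for u in cn]); mu=w.mean(0); e,v=np.linalg.eigh(np.cov(w.T)); a=v[:,1]
    print(round(d["conf"],2),np.round(d["uv"]),mu.round(4),"ax",np.arctan2(a[1],a[0]).round(3),np.sqrt(e*12).round(4),len(cn))
E
```

```text
[0.55758836 0.02515432 0.2613083 ] -3.1278961182868863 [-0.1002179   0.27175738  0.06253516  1.35935514  0.00271469 -0.1139145 ] [0.47501976 0.0211813  0.40453393]
lid [(np.float64(0.77), array([316.7, 184. ]), array([0.5599, 0.0184]))]
filter [(np.float64(0.72), array([319.8, 161.8]), array([0.5575, 0.0213]))]
nut1_top [(np.float64(0.58), array([394.5, 207.5]), array([0.5781, 0.0921]))]
nut2_top [(np.float64(0.77), array([338.4, 109.6]), array([0.4891, 0.0371]))]
0.94 [393. 200.] [0.573  0.0897] ax 0.985 [0.0164 0.0325] 558
0.9 [338. 105.] [0.4854 0.036 ] ax 2.092 [0.016  0.0301] 671
0.79 [243. 165.] [ 0.538 -0.052] ax 1.192 [0.0183 0.0321] 690
0.6 [298. 249.] [6.26e-01 4.00e-04] ax 2.265 [0.0182 0.033 ] 536
```

View pics/w1.png

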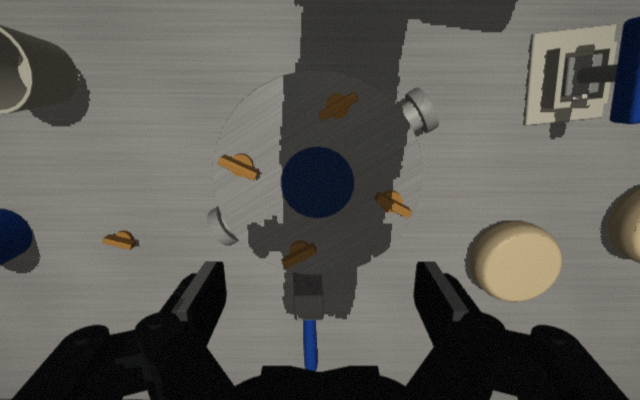

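The view from above the filter shows its four nuts at pixels (395,203), (338,105), (240,166) and (299,253). The first and third bars are nearly radial, and the other pair is halfway. The lid disc is at (317,183) and the spare nut at (120,240).

```bash
cat >> h.py <<'E'
from scipy.optimize import minimize
def ring(x,y,r,z,n=40):
    a=np.linspace(0,2*np.pi,n,endpoint=False); return np.c_[x+r*np.cos(a),y+r*np.sin(a),np.full(n,z)]
def hull(c,P,m,S=4):
    q=np.array([proj(c,p) for p in P]); h=cv2.convexHull(((q+.5)*S).round().astype(np.int32)); cv2.fillConvexPoly(m,h,1)
def bar(x,y,az):
    u=np.array([np.cos(az),np.sin(az)]); v=np.array([-u[1],u[0]]); o=np.array([x,y])
    return np.array([np.r_[o+a*u*.018+b*v*.004,z] for a in(-1,1) for b in(-1,1) for z in(.098,.112)])
def orange(c):
    h=cv2.cvtColor(c["pixels"],cv2.COLOR_RGB2HSV); return cv2.inRange(h,(7,110,40),(25,255,255))
def model(c,p,S=4):
    m=np.zeros((400*S,640*S),np.uint8)
    for i in range(4):
        A=p[2]+i*np.pi/2; x,y=p[0]+.075*np.cos(A),p[1]+.075*np.sin(A)
        hull(c,bar(x,y,A-p[3+i]),m); hull(c,np.r_[ring(x,y,.011,.092),ring(x,y,.011,.098)],m)
    return cv2.resize(m*255,(640,400),interpolation=cv2.INTER_AREA)/255.
def fit(c,p0,blue=True,free=range(7)):
    h=cv2.cvtColor(c["pixels"],cv2.COLOR_RGB2HSV); free=list(free)
    o=orange(c)/255.; b=cv2.inRange(h,(105,120,30),(130,255,255))/255.
    def parts(p):
        m=model(c,p); win=cv2.dilate(m,np.ones((9,9)))>0
        f=np.sum(abs(m-o)[win]); 
        q=np.zeros((1600,2560),np.uint8); hull(c,np.r_[ring(p[0],p[1],.036,.096),ring(p[0],p[1],.036,.092)],q); q=cv2.resize(q*255,(640,400),interpolation=cv2.INTER_AREA)/255.
        w=cv2.dilate(q,np.ones((25,25)))>0; g=np.sum(abs(q-b)[w])
        return f,g,m.sum()
    def cost(d):
        p=np.array(p0,float); p[free]+=np.array(d)*np.array([.002,.002,.03,.1,.1,.1,.1])[free]
        f,g,_=parts(p); return f+(g*.5 if blue else 0)
    r=minimize(cost,np.zeros(len(free)),method="Powell",options=dict(xtol=.01,ftol=1e-4,maxiter=8))
    p=np.array(p0,float); p[free]+=r.x*np.array([.002,.002,.03,.1,.1,.1,.1])[free]
    return p,parts(p)
E
python3 - <<'E'
from h import *
c=shot("wrist"); s=env.get_state(); print(s["tcp_pos"],s["clock"])
p,q=fit(c,[.559,.019,1.327,.2,.78,.2,.78]); print(p.round(4),np.round(q))
for i in range(4):
    A=p[2]+i*np.pi/2; print(i+1,np.round([p[0]+.075*np.cos(A),p[1]+.075*np.sin(A)],4))
im=cv2.cvtColor(c["pixels"],cv2.COLOR_RGB2BGR); m=(model(c,p)>.5).astype(np.uint8)
cs,_=cv2.findContours(m,cv2.RETR_EXTERNAL,cv2.CHAIN_APPROX_NONE); im2=cv2.resize(im[80:280,200:440],None,fx=3,fy=3,interpolation=cv2.INTER_NEAREST)
for k in cs: cv2.polylines(im2,[((k-[200,80])*3+1)],True,(255,255,0),1)
cv2.imwrite("pics/fit1.png",im2)
E
```

```text
[0.5542079  0.01962853 0.26129114] 4.3
[0.5593 0.0185 1.3277 0.2748 0.8015 0.1932 0.8227] [ 232.  260. 2619.]
1 [0.5773 0.0913]
2 [0.4865 0.0365]
3 [ 0.5412 -0.0543]
4 [6.321e-01 4.000e-04]
```

View pics/fit1.png

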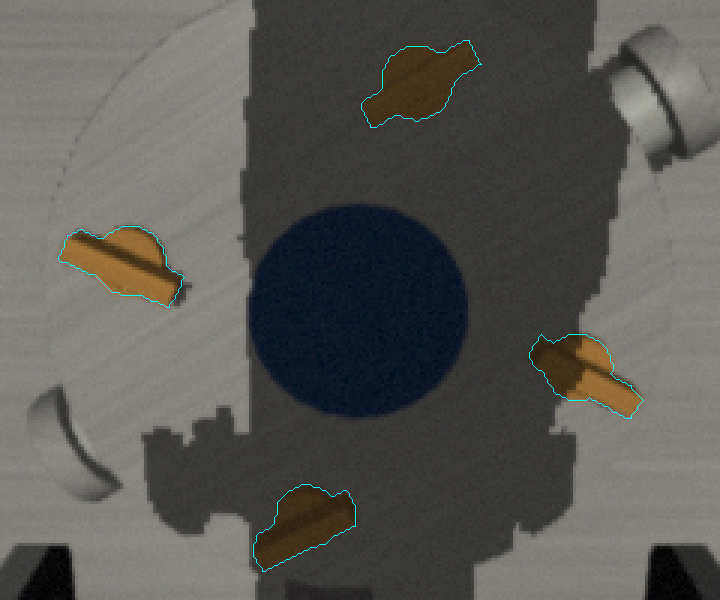

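```bash
python3 - <<'E'
from h import *
plan([.46,.303,.22],3.1416,8)
E
```

```text
turn/row deg 0.01779961135300294
[[0.0474,0.1416,0.0206,0.0,0.0,-0.0001,0],[0.0474,0.1416,0.0206,0.0,0.0,-0.0001,0],[0.0474,0.1416,0.0206,0.0,0.0,-0.0001,0],[0.0473,0.1416,0.0206,0.0,0.0,-0.0001,0],[0.0473,0.1416,0.0206,0.0,0.0,-0.0001,0],[0.0472,0.1416,0.0206,0.0,0.0,-0.0001,0],[0.0472,0.1417,0.0206,0.0,0.0,-0.0001,0],[0.0471,0.1417,0.0206,0.0,0.0,-0.0001,0]]
```

Call:
{"method": "jog_arm", "body": {
  "increments": [
    [[0.047, 0.142, 0.0206, 0, 0, 0, 0], [0.047, 0.142, 0.0206, 0, 0, 0, 0], [0.047, 0.142, 0.0206, 0, 0, 0, 0], [0.047, 0.142, 0.0206, 0, 0, 0, 0], [0.047, 0.142, 0.0206, 0, 0, 0, 0], [0.047, 0.142, 0.0206, 0, 0, 0, 0], [0.047, 0.142, 0.0206, 0, 0, 0, 0], [0.047, 0.142, 0.0206, 0, 0, 0, 0], [0, 0, 0, 0, 0, 0, 0], [0, 0, 0, 0, 0, 0, 0], [0, 0, 0, 0, 0, 0, 0]]
  ]
}}

```text
clock: 5.4
tcp_pos: [0.4614, 0.3032, 0.2203]
orientation: [0.0, 0.001, 1.0, -0.0]
wrist_force: [0.2, 0.3, -0.6]
finger_gap: 0.0855
grip_force: 0.0
```

```bash
python3 - <<'E'
from h import *
c=shot("wrist","w2.png"); s=env.get_state(); print(s["tcp_pos"],yaw(),s["clock"])
for t,z in [("key_grip",.089),("stand",0)]:
    print(t,[(np.round(d["conf"],2),np.round(d["uv"],1),onz(c,d["uv"],z).round(4)[:2]) for d in spotter.landmark_of(t,"wrist")])
E
```

```text
[0.46150577 0.30309941 0.22037008] 3.1386593516730223 5.45
key_grip [(np.float64(0.84), array([492.6,  13.5]), array([0.3259, 0.4314])), (np.float64(0.61), array([322., 180.]), array([0.453 , 0.3048]))]
stand []
```

View pics/w2.png

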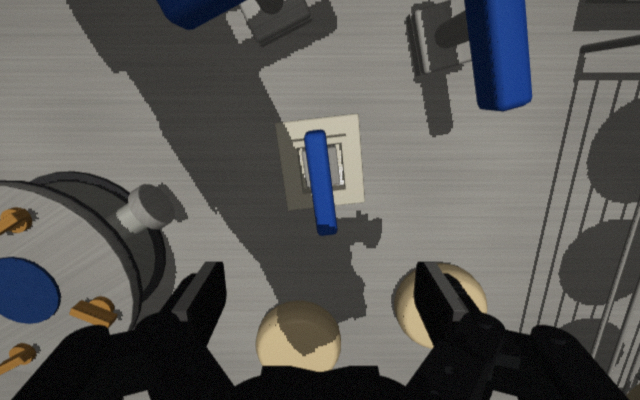

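The small key's handle runs from (315,132) to (325,233). Its stand foot has corners at about (277,124), (357,115), (366,202) and (288,209).

```bash
cat >> h.py <<'E'
def box(x,y,az,L,W,z0,z1):
    u=np.array([np.cos(az),np.sin(az)]); v=np.array([-u[1],u[0]]); o=np.array([x,y])
    return np.array([np.r_[o+a*u*L/2+b*v*W/2,z] for a in(-1,1) for b in(-1,1) for z in(z0,z1)])
def sil(c,P,S=4):
    q=np.zeros((400*S,640*S),np.uint8); hull(c,P,q); return cv2.resize(q*255,(640,400),interpolation=cv2.INTER_AREA)/255.
def fitbox(c,mask,p0,L,W,z0,z1,ig=None,mar=15):
    w=None
    def cost(d):
        m=sil(c,box(p0[0]+d[0]*.003,p0[1]+d[1]*.003,p0[2]+d[2]*.04,L,W,z0,z1)); e=abs(m-mask)*win
        return e.sum()
    win=(cv2.dilate(sil(c,box(*p0,L,W,z0,z1)),np.ones((mar,mar)))>0).astype(float)
    if ig is not None: win*=(1-ig)
    r=minimize(cost,np.zeros(3),method="Powell",options=dict(xtol=.01,ftol=1e-4,maxiter=8))
    return np.array(p0)+r.x*[.003,.003,.04],r.fun
E
python3 - <<'E'
from h import *
c=shot("wrist"); h=cv2.cvtColor(c["pixels"],cv2.COLOR_RGB2HSV)
b=cv2.inRange(h,(105,120,30),(130,255,255))/255.
print("key",fitbox(c,b,[.4555,.3048,3.05],.09,.018,.076,.102,mar=21))
for y,x in [(130,290),(195,295),(195,350),(122,340),(230,270),(110,330),(120,240),(260,350)]: print((x,y),h[y,x],end=' ')
d=spotter.cut_out("stand","wrist"); print([(x["conf"],x["uv"],x["region"].sum()) for x in d])
if d: cv2.imwrite("pics/st.png",d[0]["region"].astype(np.uint8)*255); np.save("st.npy",d[0]["region"])
E
```

```text
key (array([0.45601698, 0.30385229, 3.2732796 ]), np.float64(238.8941176470588))
(290, 130) [ 27  28 192] (295, 195) [20 35 88] (350, 195) [ 25  30 188] (340, 122) [ 24  34 195] (270, 230) [23 16 65] (330, 110) [ 26  13 138] (240, 120) [ 8 16 65] (350, 260) [18 17 75] [(0.91, [338.0, 156.0], np.int64(5038))]
```

```bash
python3 - <<'E'
from h import *
c=shot("wrist"); h=cv2.cvtColor(cv2.GaussianBlur(c["pixels"],(3,3),0),cv2.COLOR_RGB2HSV)
b=cv2.inRange(h,(105,120,30),(130,255,255)); ig=cv2.dilate(b,np.ones((5,5)))/255.
st=np.load("st.npy").astype(np.uint8); fill=np.zeros_like(st)
cs,_=cv2.findContours(cv2.morphologyEx(np.maximum(st,(ig>0).astype(np.uint8)*0+st),cv2.MORPH_CLOSE,np.ones((9,9))),cv2.RETR_EXTERNAL,cv2.CHAIN_APPROX_NONE)
cv2.drawContours(fill,[max(cs,key=cv2.contourArea)],-1,1,-1)
print("net",fitbox(c,fill.astype(float),[.456,.304,3.24],.1,.09,0,.006,ig))
sat=((h[...,1]>=23)&(h[...,0]>10)&(h[...,0]<35)).astype(np.uint8); fill2=np.zeros_like(sat)
cs,_=cv2.findContours(cv2.morphologyEx(sat[95:225,260:385].copy(),cv2.MORPH_OPEN,np.ones((3,3))),cv2.RETR_EXTERNAL,cv2.CHAIN_APPROX_NONE)
cc=cv2.convexHull(max(cs,key=cv2.contourArea))+[260,95]; cv2.fillConvexPoly(fill2,cc.astype(np.int32),1)
p,f=fitbox(c,fill2.astype(float),[.456,.304,3.24],.1,.09,0,.006,ig); print("sat",p,f)
im=cv2.cvtColor(c["pixels"],cv2.COLOR_RGB2BGR); im2=cv2.resize(im[90:250,250:410],None,fx=3.5,fy=3.5,interpolation=cv2.INTER_NEAREST)
def dr(P,col):
    q=np.array([proj(c,x) for x in P]); k=cv2.convexHull(((q+.5-[250,90])*3.5).astype(np.int32)); cv2.polylines(im2,[k],True,col,1)
dr(box(*p,.1,.09,0,.006),(0,255,0)); dr(box(*p,.062,.058,.028,.028),(0,255,0)); dr(box(.456,.3038,3.273,.09,.018,.076,.102),(255,255,0))
cv2.imwrite("pics/fit2.png",im2); s=env.get_state(); print(s["clock"])
plan([.456,.3038,.13],3.273,9)
plan([.456,.3038,.070],3.273,6,start=([.456,.3038,.13],3.273))
E
```

```text
net (array([0.45585946, 0.30433888, 3.25452229]), np.float64(482.79215686274506))
sat [0.4561314  0.30394737 3.24928658] 236.85490196078433
5.7
turn/row deg 0.8501833868970876
[[0.0024,0.0,0.0401,0.0,0.0,-0.0047,0],[0.0024,0.0001,0.0401,0.0,0.0,-0.0047,0],[0.0024,0.0001,0.0401,0.0,0.0,-0.0047,0],[0.0024,0.0002,0.0401,0.0,0.0,-0.0047,0],[0.0024,0.0002,0.0401,0.0,0.0,-0.0047,0],[0.0024,0.0002,0.0401,0.0,0.0,-0.0047,0],[0.0024,0.0003,0.0401,0.0,0.0,-0.0047,0],[0.0024,0.0003,0.0401,0.0,0.0,-0.0047,0],[0.0024,0.0003,0.0401,0.0,0.0,-0.0047,0]]
turn/row deg 0.0
[[0.0,0.0,0.04,0.0,0.0,0.0,0],[0.0,0.0,0.04,0.0,0.0,0.0,0],[0.0,0.0,0.04,0.0,0.0,0.0,0],[0.0,0.0,0.04,0.0,0.0,0.0,0],[0.0,0.0,0.04,0.0,0.0,0.0,0],[0.0,0.0,0.04,0.0,0.0,0.0,0]]
```

View pics/fit2.png

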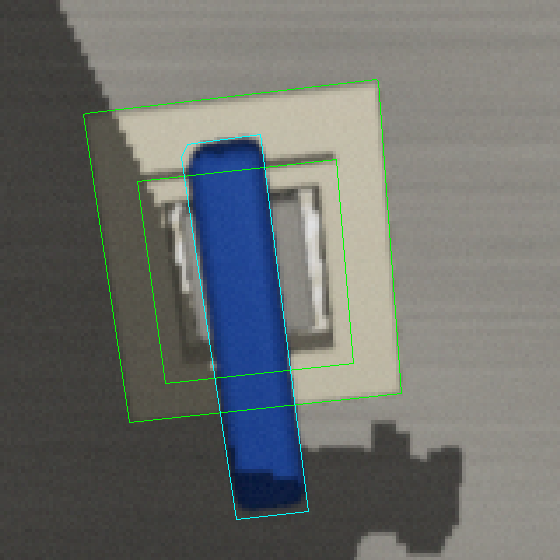

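Call:
{"method": "jog_arm", "body": {
  "increments": [
    [[0.0024, 0, 0.04, 0, 0, -0.0047, 0], [0.0024, 0, 0.04, 0, 0, -0.0047, 0], [0.0024, 0, 0.04, 0, 0, -0.0047, 0], [0.0024, 0, 0.04, 0, 0, -0.0047, 0], [0.0024, 0, 0.04, 0, 0, -0.0047, 0], [0.0024, 0, 0.04, 0, 0, -0.0047, 0], [0.0024, 0, 0.04, 0, 0, -0.0047, 0], [0.0024, 0, 0.04, 0, 0, -0.0047, 0], [0.0024, 0, 0.04, 0, 0, -0.0047, 0], [0, 0, 0.04, 0, 0, 0, 0], [0, 0, 0.04, 0, 0, 0, 0], [0, 0, 0.04, 0, 0, 0, 0], [0, 0, 0.04, 0, 0, 0, 0], [0, 0, 0.04, 0, 0, 0, 0], [0, 0, 0.04, 0, 0, 0, 0]]
  ],
  "force": 80
}}

```text
clock: 7.2
tcp_pos: [0.4555, 0.3041, 0.0692]
orientation: [0.0, -0.066, 0.998, -0.0]
wrist_force: [0.0, 0.3, -0.1]
finger_gap: 0.0857
grip_force: 0.0
```

Call:
{"method": "jog_arm", "body": {
  "increments": [
    [[0, 0, 0, 0, 0, 0, 255], [0, 0, 0, 0, 0, 0, 255], [0, 0, 0, 0, 0, 0, 255], [0, 0, 0, 0, 0, 0, 255], [0, 0, 0, 0, 0, 0, 255], [0, 0, 0, 0, 0, 0, 255], [0, 0, 0, 0, 0, 0, 255], [0, 0, 0, 0, 0, 0, 255]]
  ],
  "force": 80
}}

```text
clock: 8.0
tcp_pos: [0.4562, 0.3044, 0.0708]
orientation: [0.001, -0.066, 0.998, 0.0]
wrist_force: [0.4, -1.0, 6.0]
finger_gap: 0.0168
grip_force: 78.9
```

```bash
python3 - <<'E'
from h import *
s=env.get_state(); print(s["tcp_pos"],yaw(),s["ft_torque"])
plan([.4562,.3044,.2],3.273,6,grip=255,start=([.4562,.3044,.0708],3.273))
plan([.5773,.0913,.2],4.195,9,grip=255,start=([.4562,.3044,.2],3.273))
E
```

```text
[0.45615149 0.30441599 0.07077226] -3.009387304147756 [ 0.01492444  0.02018836 -0.02630543]
turn/row deg 0.0
[[0.0,0.0,-0.0861,0.0,0.0,0.0,255],[0.0,0.0,-0.0861,0.0,0.0,0.0,255],[0.0,0.0,-0.0861,0.0,0.0,0.0,255],[0.0,0.0,-0.0861,0.0,0.0,0.0,255],[0.0,0.0,-0.0861,0.0,0.0,0.0,255],[0.0,0.0,-0.0861,0.0,0.0,0.0,255]]
turn/row deg 5.869634301229101
[[-0.0409,-0.1009,0.0,0.0,0.0,-0.0326,255],[-0.0304,-0.1046,0.0,0.0,0.0,-0.0326,255],[-0.0196,-0.1072,0.0,0.0,0.0,-0.0326,255],[-0.0085,-0.1086,0.0,0.0,0.0,-0.0326,255],[0.0027,-0.1089,0.0,0.0,0.0,-0.0326,255],[0.0138,-0.1081,0.0,0.0,0.0,-0.0326,255],[0.0248,-0.1061,0.0,0.0,0.0,-0.0326,255],[0.0355,-0.103,0.0,0.0,0.0,-0.0326,255],[0.0458,-0.0988,0.0,0.0,0.0,-0.0326,255]]
```

Call:
{"method": "jog_arm", "body": {
  "increments": [
    [[0, 0, -0.05, 0, 0, 0, 255], [0, 0, -0.09, 0, 0, 0, 255], [0, 0, -0.09, 0, 0, 0, 255], [0, 0, -0.09, 0, 0, 0, 255], [0, 0, -0.09, 0, 0, 0, 255], [0, 0, -0.106, 0, 0, 0, 255], [-0.041, -0.101, 0, 0, 0, -0.0326, 255], [-0.03, -0.105, 0, 0, 0, -0.0326, 255], [-0.02, -0.107, 0, 0, 0, -0.0326, 255], [-0.008, -0.109, 0, 0, 0, -0.0326, 255], [0.003, -0.109, 0, 0, 0, -0.0326, 255], [0.014, -0.108, 0, 0, 0, -0.0326, 255], [0.025, -0.106, 0, 0, 0, -0.0326, 255], [0.035, -0.103, 0, 0, 0, -0.0326, 255], [0.046, -0.099, 0, 0, 0, -0.0326, 255], [0, 0, 0, 0, 0, 0, 255], [0, 0, 0, 0, 0, 0, 255], [0, 0, 0, 0, 0, 0, 255]]
  ]
}}

```text
clock: 9.8
tcp_pos: [0.5756, 0.0914, 0.1987]
orientation: [-0.001, -0.503, 0.864, 0.001]
wrist_force: [-0.2, -0.3, -3.1]
finger_gap: 0.0169
grip_force: 78.9
```

```bash
python3 - <<'E'
from h import *
c=shot("wrist","w3.png"); s=env.get_state(); print(s["tcp_pos"],yaw(),s["clock"],s["wrist_force"],s["ft_torque"],s["finger_gap"])
np.savez("w3.npz",**{k:np.array(v) for k,v in c.items()},y=yaw(),tcp=s["tcp_pos"])
E
```

```text
[0.57573291 0.09160065 0.19885451] -2.0871728676040284 9.85 [ 0.38138729 -0.39615349 -3.59422903] [ 0.02814476 -0.03087574 -0.00603462] 0.017054175112377317
```

View pics/w3.png

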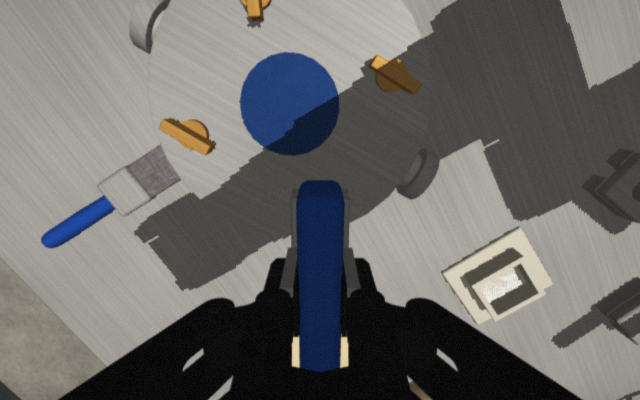

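The key is held upright, with its handle from (320,182) to (322,370). The empty stand is at (497,275), and three nuts are visible at (255,10), (395,75) and (188,135).

```bash
python3 - <<'E'
from h import *
d=np.load("w3.npz"); c={k:d[k] for k in d.files}; c={k:(float(v) if v.ndim==0 else v) for k,v in c.items()}
h=cv2.cvtColor(c["pixels"],cv2.COLOR_RGB2HSV); b=cv2.inRange(h,(105,120,20),(130,255,255))/255.
b[:178]=0
t=c["tcp"]; y=c["y"]
p,f=fitbox(c,b,[t[0],t[1],y],.09,.018,t[2]+.0052,t[2]+.0312,mar=15)
print("handle",p,f,"offset tool xy",(tgt(y)[:2,:2].T@(p[:2]-t[:2])).round(4),"dyaw",p[2]-y)
# nut poses from this view: nuts 2,3,4 only
p0=[.5593,.0185,1.3277,.2748,.8015,.1932,.8227]
o=orange(c)
q,g=fit(c,p0,blue=False,free=[0,1,2,4,5,6]); print(q.round(4),np.round(g))
im2=c["pixels"][:,:,::-1][:,140:500].copy()
m=((model(c,q)>.5)|(sil(c,box(*p,.09,.018,t[2]+.0052,t[2]+.0312))>.5)).astype(np.uint8)
cs,_=cv2.findContours(m[:,140:500].copy(),cv2.RETR_EXTERNAL,cv2.CHAIN_APPROX_NONE); cv2.polylines(im2,cs,True,(0,255,0),1)
cv2.imwrite("pics/fit3.png",cv2.resize(im2,None,fx=1.5,fy=1.5,interpolation=cv2.INTER_NEAREST))
E
```

```text
handle [ 0.57560311  0.09188235 -2.08863511] 1485.5176470588235 offset tool xy [-0.0002  0.0003] dyaw -0.0014622419113003993
[0.5592 0.0184 1.3277 0.2748 0.7961 0.1912 0.8058] [1154.  370. 3867.]
```

View pics/fit3.png

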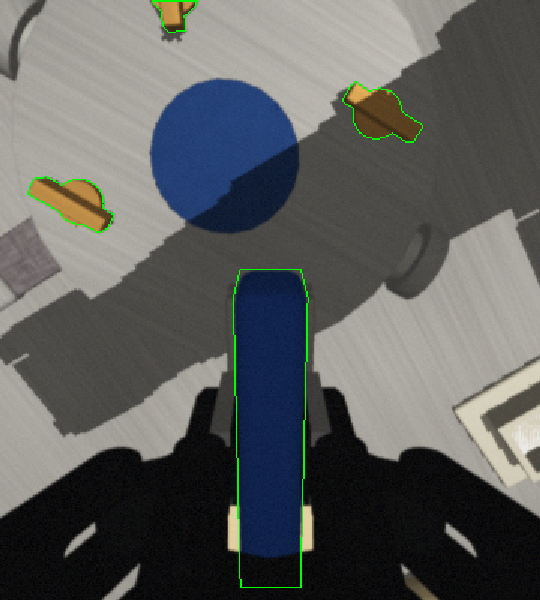

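```bash
python3 - <<'E'
from h import *
plan([.5773,.0913,.180],4.20,3,grip=255)
E
```

```text
turn/row deg 0.08025218056593601
[[-0.0007,-0.002,0.0251,0.0001,-0.0001,-0.0004,255],[-0.0007,-0.002,0.0251,0.0001,-0.0001,-0.0004,255],[-0.0007,-0.002,0.0251,0.0001,-0.0001,-0.0004,255]]
```

Call:
{"method": "jog_arm", "body": {
  "increments": [
    [[-0.0007, -0.002, 0.025, 0, 0, -0.0004, 255], [-0.0007, -0.002, 0.025, 0, 0, -0.0004, 255], [-0.0007, -0.002, 0.025, 0, 0, -0.0004, 255], [0, 0, 0, 0, 0, 0, 255], [0, 0, 0, 0, 0, 0, 255]]
  ]
}}

```text
clock: 10.35
tcp_pos: [0.5778, 0.0906, 0.1799]
orientation: [-0.0, -0.505, 0.863, 0.0]
wrist_force: [-0.4, 0.2, -3.9]
finger_gap: 0.0168
grip_force: 78.9
```

```bash
cat >> h.py <<'E'
def st():
    s=env.get_state(); print("t",round(s["clock"],2),"tcp",s["tcp_pos"].round(4),"yaw",round(yaw()%(2*np.pi),4),"F",s["wrist_force"].round(1),"M",s["ft_torque"].round(3),"gap",round(s["finger_gap"],4))
E
python3 -c "from h import *; st()"
```

```text
t 10.35 tcp [0.5778 0.0906 0.1799] yaw 4.1995 F [-0.4  0.2 -3.9] M [0.012 0.017 0.017] gap 0.0168
```

Call:
{"method": "jog_arm", "body": {
  "increments": [
    [[0, 0.002, 0.008, 0, 0, 0, 255], [0, 0, 0.008, 0, 0, 0, 255], [0, 0, 0, 0, 0, 0, 255]]
  ]
}}

```text
clock: 10.65
tcp_pos: [0.5776, 0.0908, 0.1761]
orientation: [-0.0, -0.505, 0.863, 0.0]
wrist_force: [0.3, 0.1, -3.3]
finger_gap: 0.0167
grip_force: 78.9
```

No contact; continue to 0.167.

Call:
{"method": "jog_arm", "body": {
  "increments": [
    [[0, 0, 0.008, 0, 0, 0, 255], [0, 0, 0, 0, 0, 0, 255]]
  ]
}}

```text
clock: 10.85
tcp_pos: [0.5777, 0.0908, 0.1741]
orientation: [-0.0, -0.505, 0.863, 0.0]
wrist_force: [0.3, 0.7, -3.4]
finger_gap: 0.0171
grip_force: 78.9
```

Call:
{"method": "jog_arm", "body": {
  "increments": [
    [[0, 0, 0.008, 0, 0, 0, 255], [0, 0, 0.008, 0, 0, 0, 255], [0, 0, 0.008, 0, 0, 0, 255], [0, 0, 0.004, 0, 0, 0, 255], [0, 0, 0, 0, 0, 0, 255]]
  ]
}}

```text
clock: 11.35
tcp_pos: [0.5776, 0.0908, 0.1671]
orientation: [-0.0, -0.505, 0.863, 0.0]
wrist_force: [-0.8, -0.4, -3.6]
finger_gap: 0.0169
grip_force: 78.9
```

Call:
{"method": "jog_arm", "body": {
  "increments": [
    [[0, 0, 0, 0, 0, 0.0095, 255], [0, 0, 0, 0, 0, 0.0095, 255], [0, 0, 0, 0, 0, 0.0095, 255], [0, 0, 0, 0, 0, 0.0095, 255], [0, 0, 0, 0, 0, 0.0095, 255], [0, 0, 0, 0, 0, 0.0187, 255]]
  ]
}}

```text
clock: 11.95
tcp_pos: [0.5771, 0.091, 0.1672]
orientation: [-0.0, -0.411, 0.912, 0.0]
wrist_force: [-3.0, 0.0, -1.8]
finger_gap: 0.017
grip_force: 79.0
```

```bash
python3 -c "from h import *; st()"
```

```text
t 11.95 tcp [0.5771 0.091  0.1672] yaw 3.9885 F [-3.   0.  -1.8] M [0.253 0.715 0.054] gap 0.017
```

Call:
{"method": "jog_arm", "body": {
  "increments": [
    [[0, 0, 0, 0, 0, 0.0187, 255], [0, 0, 0, 0, 0, 0.0187, 255], [0, 0, 0, 0, 0, 0.0187, 255], [0, 0, 0, 0, 0, 0.0187, 255], [0, 0, 0, 0, 0, 0.0187, 255], [0, 0, 0, 0, 0, 0.0187, 255], [0, 0, 0, 0, 0, 0.0187, 255], [0, 0, 0, 0, 0, 0.0187, 255], [0, 0, 0, 0, 0, 0, 255]]
  ]
}}

```text
clock: 12.85
tcp_pos: [0.5772, 0.0912, 0.1671]
orientation: [-0.0, -0.188, 0.982, 0.0]
wrist_force: [-1.2, 2.0, -3.6]
finger_gap: 0.0167
grip_force: 79.0
```

```bash
python3 -c "from h import *; st()"
```

```text
t 12.85 tcp [0.5772 0.0912 0.1671] yaw 3.5206 F [-1.2  2.  -3.6] M [0.553 0.634 0.016] gap 0.0167
```

```bash
python3 - <<'E'
from h import *
plan([.5411,-.0544,.18],4.277,6,grip=255,start=([.5772,.0912,.195],3.641))
E
```

```text
turn/row deg 6.0733526283867265
[[0.0676,-0.0737,0.01,0.0,0.0,-0.0337,255],[0.075,-0.0661,0.01,0.0,0.0,-0.0337,255],[0.0816,-0.0578,0.01,0.0,0.0,-0.0337,255],[0.0873,-0.0489,0.01,0.0,0.0,-0.0337,255],[0.0919,-0.0393,0.01,0.0,0.0,-0.0337,255],[0.0956,-0.0294,0.01,0.0,0.0,-0.0337,255]]
```

Call:
{"method": "jog_arm", "body": {
  "increments": [
    [[0, 0, 0, 0, 0, -0.019, 255], [0, 0, 0, 0, 0, -0.019, 255], [0, 0, -0.02, 0, 0, 0, 255], [0, 0, -0.03, 0, 0, 0, 255], [0, 0, -0.03, 0, 0, 0, 255], [0, 0, -0.031, 0, 0, 0, 255], [0.068, -0.074, 0, 0, 0, -0.0337, 255], [0.075, -0.066, 0, 0, 0, -0.0337, 255], [0.082, -0.058, 0, 0, 0, -0.0337, 255], [0.087, -0.049, 0, 0, 0, -0.0337, 255], [0.092, -0.039, 0.02, 0, 0, -0.0337, 255], [0.096, -0.029, 0.02, 0, 0, -0.0337, 255], [0, 0, 0.01, 0, 0, 0, 255], [0, 0, 0, 0, 0, 0, 255], [0, 0, 0, 0, 0, 0, 255]]
  ]
}}

```text
clock: 14.35
tcp_pos: [0.5417, -0.0546, 0.1831]
orientation: [0.0, -0.537, 0.844, -0.0]
wrist_force: [0.4, -0.4, -3.7]
finger_gap: 0.0169
grip_force: 79.0
```

```bash
python3 - <<'E'
from h import *
st(); plan([.5411,-.0544,.179],4.277,1,grip=255)
c=shot("wrist")
q,g=fit(c,[.5592,.0184,1.3277,.82,.8,.19,.82],blue=False,free=[0,1,2,3,4,6]); print(q.round(4),np.round(g))
E
```

```text
t 14.35 tcp [ 0.5417 -0.0546  0.1831] yaw 4.2754 F [ 0.4 -0.4 -3.7] M [-0.03  -0.008  0.04 ] gap 0.0169
turn/row deg 0.10135324300964223
[[0.0003,0.0024,0.0165,-0.0002,0.0001,-0.0005,255]]
[0.5592 0.0184 1.3277 0.0603 0.8359 0.19   5.2824] [2461. 3896. 3590.]
```

Call:
{"method": "jog_arm", "body": {
  "increments": [
    [[0, 0.0024, 0.0165, 0, 0, 0, 255], [0, 0, 0.008, 0, 0, 0, 255], [0, 0, 0.008, 0, 0, 0, 255], [0, 0, 0, 0, 0, 0, 255]]
  ]
}}

```text
clock: 14.8
tcp_pos: [0.5405, -0.0543, 0.174]
orientation: [-0.0, -0.537, 0.843, 0.0]
wrist_force: [0.4, -1.2, -3.9]
finger_gap: 0.0171
grip_force: 79.0
```

Call:
{"method": "jog_arm", "body": {
  "increments": [
    [[0, 0, 0.008, 0, 0, 0, 255], [0, 0, 0.008, 0, 0, 0, 255], [0, 0, 0.008, 0, 0, 0, 255], [0, 0, 0.004, 0, 0, 0, 255], [0, 0, 0, 0, 0, 0, 255], [0, 0, 0, 0, 0, 0.0095, 255], [0, 0, 0, 0, 0, 0.0095, 255], [0, 0, 0, 0, 0, 0.0095, 255], [0, 0, 0, 0, 0, 0.0095, 255], [0, 0, 0, 0, 0, 0.0095, 255], [0, 0, 0, 0, 0, 0.019, 255], [0, 0, 0, 0, 0, 0.019, 255], [0, 0, 0, 0, 0, 0.019, 255], [0, 0, 0, 0, 0, 0.019, 255], [0, 0, 0, 0, 0, 0.019, 255], [0, 0, 0, 0, 0, 0.019, 255], [0, 0, 0, 0, 0, 0.019, 255], [0, 0, 0, 0, 0, 0.019, 255], [0, 0, 0, 0, 0, 0.019, 255]]
  ]
}}

```text
clock: 16.7
tcp_pos: [0.5405, -0.0543, 0.1675]
orientation: [-0.0, -0.22, 0.975, 0.0]
wrist_force: [-0.2, 0.8, -4.0]
finger_gap: 0.0167
grip_force: 79.2
```

```bash
python3 -c "from h import *; st()"
```

```text
t 16.7 tcp [ 0.5405 -0.0543  0.1675] yaw 3.5862 F [-0.2  0.8 -4. ] M [0.244 0.155 0.117] gap 0.0167
```

Call:
{"method": "jog_arm", "body": {
  "increments": [
    [[0, 0, 0, 0, 0, 0.0199, 255], [0, 0, 0, 0, 0, 0.0199, 255], [0, 0, 0, 0, 0, 0.0199, 255], [0, 0, 0, 0, 0, 0.0199, 255], [0, 0, 0, 0, 0, 0.0199, 255], [0, 0, 0, 0, 0, 0.0199, 255], [0, 0, 0, 0, 0, 0.0199, 255], [0, 0, 0, 0, 0, 0.0199, 255], [0, 0, 0, 0, 0, 0.0199, 255], [0, 0, 0, 0, 0, 0.0199, 255], [0, 0, 0, 0, 0, 0.01, 255], [0, 0, 0, 0, 0, 0.005, 255], [0, 0, 0, 0, 0, 0.004, 255]]
  ]
}}

```text
clock: 18.0
tcp_pos: [0.5405, -0.054, 0.1674]
orientation: [-0.0, 0.118, 0.993, 0.001]
wrist_force: [-0.0, 4.3, -2.7]
finger_gap: 0.0168
grip_force: 79.2
```

```bash
python3 -c "from h import *; st()"
```

```text
t 18.0 tcp [ 0.5405 -0.054   0.1674] yaw 2.9042 F [-0.   4.3 -2.7] M [0.921 0.099 0.082] gap 0.0168
```

Call:
{"method": "jog_arm", "body": {
  "increments": [
    [[0, 0, 0, 0, 0, 0.0035, 255], [0, 0, 0, 0, 0, 0.0035, 255], [0, 0, 0, 0, 0, 0.0035, 255], [0, 0, 0, 0, 0, 0.0035, 255], [0, 0, 0, 0, 0, 0.0035, 255], [0, 0, 0, 0, 0, 0.0035, 255], [0, 0, 0, 0, 0, 0.0035, 255], [0, 0, 0, 0, 0, 0, 255]]
  ]
}}

```text
clock: 18.8
tcp_pos: [0.5407, -0.0546, 0.1674]
orientation: [-0.0, 0.156, 0.988, 0.0]
wrist_force: [-1.6, 3.3, -3.3]
finger_gap: 0.0169
grip_force: 79.1
```

```bash
python3 -c "from h import *; st()"
```

```text
t 18.8 tcp [ 0.5407 -0.0546  0.1674] yaw 2.8274 F [-1.6  3.3 -3.3] M [1.093 0.222 0.09 ] gap 0.0169
```

Call:
{"method": "jog_arm", "body": {
  "increments": [
    [[0, 0, 0, 0, 0, 0.0033, 255], [0, 0, 0, 0, 0, 0.0033, 255], [0, 0, 0, 0, 0, 0.0033, 255], [0, 0, 0, 0, 0, 0.0033, 255], [0, 0, 0, 0, 0, 0, 255]]
  ]
}}

```text
clock: 19.3
tcp_pos: [0.5407, -0.0541, 0.1674]
orientation: [-0.0, 0.177, 0.984, 0.001]
wrist_force: [-1.3, 4.9, -2.9]
finger_gap: 0.0172
grip_force: 79.1
```

```bash
python3 -c "from h import *; st()"
```

```text
t 19.3 tcp [ 0.5407 -0.0541  0.1674] yaw 2.786 F [-1.3  4.9 -2.9] M [1.557 0.28  0.072] gap 0.0172
```

Call:
{"method": "jog_arm", "body": {
  "increments": [
    [[0, 0, 0, 0, 0, 0.0033, 255], [0, 0, 0, 0, 0, 0.0033, 255], [0, 0, 0, 0, 0, 0, 255]]
  ]
}}

```text
clock: 19.6
tcp_pos: [0.5407, -0.054, 0.1674]
orientation: [-0.0, 0.187, 0.982, 0.001]
wrist_force: [-0.8, 6.2, -2.0]
finger_gap: 0.0166
grip_force: 79.2
```

```bash
python3 -c "from h import *; st()"
```

```text
t 19.6 tcp [ 0.5407 -0.054   0.1674] yaw 2.7657 F [-0.8  6.2 -2. ] M [1.666 0.25  0.2  ] gap 0.0166
```

Call:
{"method": "jog_arm", "body": {
  "increments": [
    [[0, 0, 0, 0, 0, 0.002, 255], [0, 0, 0, 0, 0, 0, 255]]
  ]
}}

```text
clock: 19.8
tcp_pos: [0.5407, -0.0539, 0.1674]
orientation: [-0.0, 0.19, 0.982, 0.001]
wrist_force: [-1.7, 5.2, -2.0]
finger_gap: 0.017
grip_force: 79.2
```

```bash
python3 -c "from h import *; st()"
```

```text
t 19.8 tcp [ 0.5407 -0.0539  0.1674] yaw 2.7597 F [-1.7  5.2 -2. ] M [1.584 0.279 0.325] gap 0.017
```

```bash
python3 - <<'E'
from h import *
plan([.5773,.0912,.185],3.655,7,grip=255,start=([.5406,-.0542,.195],2.91))
E
```

```text
turn/row deg 6.097907962463758
[[-0.0013,0.0857,0.0057,0.0,0.0,-0.0339,255],[-0.0104,0.0851,0.0057,0.0,0.0,-0.0339,255],[-0.0194,0.0835,0.0057,0.0,0.0,-0.0339,255],[-0.0282,0.0809,0.0057,0.0,0.0,-0.0339,255],[-0.0366,0.0775,0.0057,0.0,0.0,-0.0339,255],[-0.0446,0.0732,0.0057,0.0,0.0,-0.0339,255],[-0.0521,0.068,0.0057,0.0,0.0,-0.0339,255]]
```

Call:
{"method": "jog_arm", "body": {
  "increments": [
    [[0, 0, 0, 0, 0, 0, 255], [0, 0, 0, 0, 0, 0, 255], [0, 0, 0, 0, 0, 0, 255], [0, 0, 0, 0, 0, 0, 255], [0, 0, 0, 0, 0, 0, 255], [0, 0, 0, 0, 0, -0.016, 255], [0, 0, 0, 0, 0, -0.016, 255], [0, 0, 0, 0, 0, -0.016, 255], [0, 0, -0.02, 0, 0, 0, 255], [0, 0, -0.03, 0, 0, 0, 255], [0, 0, -0.03, 0, 0, 0, 255], [0, 0, -0.031, 0, 0, 0, 255]]
  ]
}}

```text
clock: 21.0
tcp_pos: [0.5412, -0.0552, 0.1964]
orientation: [0.001, 0.116, 0.993, -0.0]
wrist_force: [0.7, -0.9, -3.7]
finger_gap: 0.0165
grip_force: 79.0
```

```bash
python3 -c "from h import *; st()"
```

```text
t 21.0 tcp [ 0.5412 -0.0552  0.1964] yaw 2.9092 F [ 0.7 -0.9 -3.7] M [ 0.018 -0.    -0.024] gap 0.0165
```

Call:
{"method": "jog_arm", "body": {
  "increments": [
    [[-0.001, 0.087, 0, 0, 0, -0.0339, 255], [-0.01, 0.086, 0, 0, 0, -0.0339, 255], [-0.019, 0.0845, 0, 0, 0, -0.0339, 255], [-0.028, 0.081, 0, 0, 0, -0.0339, 255], [-0.037, 0.078, 0, 0, 0, -0.0339, 255], [-0.045, 0.073, 0.015, 0, 0, -0.0339, 255], [-0.052, 0.068, 0.025, 0, 0, -0.0339, 255], [0, 0, 0.01, 0, 0, 0, 255], [0, 0, 0, 0, 0, 0, 255], [0, 0, 0, 0, 0, 0, 255]]
  ]
}}

```text
clock: 22.0
tcp_pos: [0.5774, 0.0911, 0.1831]
orientation: [0.0, -0.253, 0.967, -0.0]
wrist_force: [0.4, 0.0, -4.0]
finger_gap: 0.017
grip_force: 79.1
```

```bash
python3 - <<'E'
from h import *
st(); plan([.5773,.0912,.180],3.655,1,grip=255)
c=shot("wrist")
q,g=fit(c,[.5592,.0184,1.3277,.82,.8,1.57,.82],blue=False,free=[0,1,2,4,5,6]); print(q.round(4),np.round(g))
E
```

```text
t 22.0 tcp [0.5774 0.0911 0.1831] yaw 3.6541 F [ 0.4  0.  -4. ] M [-0.004 -0.01   0.014] gap 0.017
turn/row deg 0.06651205041844609
[[0.0001,0.0005,0.0124,-0.0002,0.0,-0.0003,255]]
[0.5592 0.0184 1.3276 0.82   0.8008 1.5709 0.8115] [1412.  382. 5703.]
```

Call:
{"method": "jog_arm", "body": {
  "increments": [
    [[0, 0, 0.012, 0, 0, 0, 255], [0, 0, 0.008, 0, 0, 0, 255], [0, 0, 0.008, 0, 0, 0, 255], [0, 0, 0.006, 0, 0, 0, 255], [0, 0, 0, 0, 0, 0, 255]]
  ]
}}

```text
clock: 22.55
tcp_pos: [0.5771, 0.0916, 0.1738]
orientation: [-0.0, -0.254, 0.967, 0.0]
wrist_force: [0.1, 0.2, -4.3]
finger_gap: 0.017
grip_force: 79.2
```

Call:
{"method": "jog_arm", "body": {
  "increments": [
    [[0, 0, 0.008, 0, 0, 0, 255], [0, 0, 0.008, 0, 0, 0, 255], [0, 0, 0.008, 0, 0, 0, 255], [0, 0, 0.003, 0, 0, 0, 255], [0, 0, 0, 0, 0, 0.0095, 255], [0, 0, 0, 0, 0, 0.0095, 255], [0, 0, 0, 0, 0, 0.0095, 255], [0, 0, 0, 0, 0, 0.0095, 255], [0, 0, 0, 0, 0, 0.0095, 255], [0, 0, 0, 0, 0, 0.0199, 255], [0, 0, 0, 0, 0, 0.0199, 255], [0, 0, 0, 0, 0, 0.0199, 255], [0, 0, 0, 0, 0, 0.0199, 255], [0, 0, 0, 0, 0, 0.0199, 255], [0, 0, 0, 0, 0, 0.0199, 255], [0, 0, 0, 0, 0, 0.0199, 255], [0, 0, 0, 0, 0, 0.0199, 255], [0, 0, 0, 0, 0, 0.0199, 255], [0, 0, 0, 0, 0, 0.01, 255], [0, 0, 0, 0, 0, 0.006, 255]]
  ]
}}

```text
clock: 24.55
tcp_pos: [0.5773, 0.0919, 0.1675]
orientation: [0.0, 0.125, 0.992, 0.0]
wrist_force: [0.1, 0.9, -3.6]
finger_gap: 0.017
grip_force: 79.3
```

```bash
python3 -c "from h import *; st()"
```

```text
t 24.55 tcp [0.5773 0.0919 0.1675] yaw 2.8916 F [ 0.1  0.9 -3.6] M [0.212 0.069 0.069] gap 0.017
```

Call:
{"method": "jog_arm", "body": {
  "increments": [
    [[0, 0, 0, 0, 0, 0.004, 255], [0, 0, 0, 0, 0, 0.004, 255], [0, 0, 0, 0, 0, 0.004, 255], [0, 0, 0, 0, 0, 0.004, 255], [0, 0, 0, 0, 0, 0.0033, 255], [0, 0, 0, 0, 0, 0.0033, 255], [0, 0, 0, 0, 0, 0.0033, 255], [0, 0, 0, 0, 0, 0.0033, 255], [0, 0, 0, 0, 0, 0.0033, 255], [0, 0, 0, 0, 0, 0, 255]]
  ]
}}

```text
clock: 25.55
tcp_pos: [0.5774, 0.0918, 0.1674]
orientation: [0.0, 0.174, 0.985, 0.0]
wrist_force: [-0.4, 2.0, -2.7]
finger_gap: 0.0168
grip_force: 79.1
```

```bash
python3 -c "from h import *; st()"
```

```text
t 25.55 tcp [0.5774 0.0918 0.1674] yaw 2.791 F [-0.4  2.  -2.7] M [0.524 0.044 0.053] gap 0.0168
```

Call:
{"method": "jog_arm", "body": {
  "increments": [
    [[0, 0, 0, 0, 0, 0.0033, 255], [0, 0, 0, 0, 0, 0.0033, 255], [0, 0, 0, 0, 0, 0, 255]]
  ]
}}

```text
clock: 25.85
tcp_pos: [0.5774, 0.0918, 0.1675]
orientation: [0.0, 0.185, 0.983, 0.0]
wrist_force: [0.4, 1.9, -2.5]
finger_gap: 0.017
grip_force: 79.2
```

```bash
python3 -c "from h import *; st()"
```

```text
t 25.85 tcp [0.5774 0.0918 0.1675] yaw 2.7704 F [ 0.4  1.9 -2.5] M [ 0.546 -0.003  0.182] gap 0.017
```

Near the stop; one small step and hold.

Call:
{"method": "jog_arm", "body": {
  "increments": [
    [[0, 0, 0, 0, 0, 0.0025, 255], [0, 0, 0, 0, 0, 0, 255]]
  ]
}}

```text
clock: 26.05
tcp_pos: [0.5774, 0.0918, 0.1675]
orientation: [0.0, 0.188, 0.982, 0.0]
wrist_force: [0.1, 1.6, -3.7]
finger_gap: 0.017
grip_force: 79.3
```

```bash
python3 - <<'E'
from h import *
st()
plan([.4864,.0365,.195],2.098,7,grip=255,start=([.5774,.0914,.195],2.91))
E
```

```text
t 26.05 tcp [0.5774 0.0918 0.1675] yaw 2.7627 F [ 0.1  1.6 -3.7] M [ 0.612 -0.002  0.205] gap 0.017
turn/row deg 6.646310423517552
[[0.0434,-0.0425,0.0,0.0,0.0,0.0369,255],[0.0382,-0.0472,0.0,0.0,0.0,0.0369,255],[0.0325,-0.0513,0.0,0.0,0.0,0.0369,255],[0.0263,-0.0547,0.0,0.0,0.0,0.0369,255],[0.0198,-0.0574,0.0,0.0,0.0,0.0369,255],[0.013,-0.0593,0.0,0.0,0.0,0.0369,255],[0.0061,-0.0604,0.0,0.0,0.0,0.0369,255]]
```

Call:
{"method": "jog_arm", "body": {
  "increments": [
    [[0, 0, 0, 0, 0, 0.002, 255], [0, 0, 0, 0, 0, 0, 255], [0, 0, 0, 0, 0, 0, 255], [0, 0, 0, 0, 0, 0, 255]]
  ]
}}

```text
clock: 26.45
tcp_pos: [0.5774, 0.0918, 0.1675]
orientation: [0.0, 0.191, 0.982, 0.0]
wrist_force: [-0.5, 3.3, -3.3]
finger_gap: 0.0168
grip_force: 79.3
```

```bash
python3 -c "from h import *; st()"
```

```text
t 26.45 tcp [0.5774 0.0918 0.1675] yaw 2.7566 F [-0.5  3.3 -3.3] M [ 0.729 -0.009  0.277] gap 0.0168
```

Call:
{"method": "jog_arm", "body": {
  "increments": [
    [[0, 0, 0, 0, 0, 0, 255], [0, 0, 0, 0, 0, 0, 255], [0, 0, 0, 0, 0, -0.016, 255], [0, 0, 0, 0, 0, -0.016, 255], [0, 0, 0, 0, 0, -0.016, 255], [0, 0, -0.02, 0, 0, 0, 255], [0, 0, -0.03, 0, 0, 0, 255], [0, 0, -0.03, 0, 0, 0, 255], [0, 0, -0.031, 0, 0, 0, 255], [0.043, -0.0425, 0, 0, 0, 0.0369, 255], [0.038, -0.047, 0, 0, 0, 0.0369, 255], [0.0325, -0.051, 0, 0, 0, 0.0369, 255], [0.0263, -0.055, 0, 0, 0, 0.0369, 255], [0.02, -0.0574, 0, 0, 0, 0.0369, 255], [0.013, -0.0593, 0.015, 0, 0, 0.0369, 255], [0.006, -0.0604, 0.025, 0, 0, 0.0369, 255], [0, 0, 0.01, 0, 0, 0, 255], [0, 0, 0, 0, 0, 0, 255], [0, 0, 0, 0, 0, 0, 255]]
  ]
}}

```text
clock: 28.35
tcp_pos: [0.4874, 0.0372, 0.1833]
orientation: [0.001, 0.499, 0.867, 0.0]
wrist_force: [0.0, -0.1, -3.3]
finger_gap: 0.0171
grip_force: 79.2
```

```bash
python3 - <<'E'
from h import *
st(); plan([.4864,.0365,.180],2.097,1,grip=255)
c=shot("wrist")
q,g=fit(c,[.5592,.0184,1.3277,1.57,.8,1.57,.81],blue=False,free=[0,1,2,3,5,6]); print(q.round(4),np.round(g))
E
```

```text
t 28.35 tcp [0.4874 0.0372 0.1833] yaw 2.0972 F [ 0.  -0.1 -3.3] M [ 0.043 -0.009  0.023] gap 0.0171
turn/row deg 0.09095359990051637
[[-0.0004,-0.0048,0.0133,0.0004,0.0003,0.0001,255]]
[0.561  0.0185 1.3565 1.5965 0.8    2.3823 0.2954] [2651. 2376. 3742.]
```

Call:
{"method": "jog_arm", "body": {
  "increments": [
    [[0, -0.0045, 0.012, 0, 0, 0, 255], [0, 0, 0.008, 0, 0, 0, 255], [0, 0, 0.008, 0, 0, 0, 255], [0, 0, 0.006, 0, 0, 0, 255], [0, 0, 0, 0, 0, 0, 255]]
  ]
}}

```text
clock: 28.9
tcp_pos: [0.4852, 0.0365, 0.1738]
orientation: [-0.0, 0.499, 0.866, -0.0]
wrist_force: [0.1, 0.2, -3.5]
finger_gap: 0.0171
grip_force: 79.2
```

Call:
{"method": "jog_arm", "body": {
  "increments": [
    [[0, 0.004, 0.008, 0, 0, 0, 255], [0, 0, 0.008, 0, 0, 0, 255], [0, 0, 0.008, 0, 0, 0, 255], [0, 0, 0.003, 0, 0, 0, 255], [0, 0, 0, 0, 0, 0.0095, 255], [0, 0, 0, 0, 0, 0.0095, 255], [0, 0, 0, 0, 0, 0.0095, 255], [0, 0, 0, 0, 0, 0.0095, 255], [0, 0, 0, 0, 0, 0.0095, 255], [0, 0, 0, 0, 0, 0.0199, 255], [0, 0, 0, 0, 0, 0.0199, 255], [0, 0, 0, 0, 0, 0.0199, 255], [0, 0, 0, 0, 0, 0.0199, 255], [0, 0, 0, 0, 0, 0.0199, 255], [0, 0, 0, 0, 0, 0.0199, 255], [0, 0, 0, 0, 0, 0.0199, 255], [0, 0, 0, 0, 0, 0.0199, 255], [0, 0, 0, 0, 0, 0.0199, 255], [0, 0, 0, 0, 0, 0.01, 255], [0, 0, 0, 0, 0, 0.006, 255]]
  ]
}}

```text
clock: 30.9
tcp_pos: [0.4866, 0.0371, 0.1676]
orientation: [0.0, 0.786, 0.618, 0.0]
wrist_force: [0.3, 0.9, -3.6]
finger_gap: 0.0168
grip_force: 79.2
```

```bash
python3 -c "from h import *; st()"
```

```text
t 30.9 tcp [0.4866 0.0371 0.1676] yaw 1.3318 F [ 0.3  0.9 -3.6] M [ 0.187 -0.287  0.053] gap 0.0168
```

Call:
{"method": "jog_arm", "body": {
  "increments": [
    [[0, 0, 0, 0, 0, 0.004, 255], [0, 0, 0, 0, 0, 0.004, 255], [0, 0, 0, 0, 0, 0.004, 255], [0, 0, 0, 0, 0, 0.004, 255], [0, 0, 0, 0, 0, 0.004, 255], [0, 0, 0, 0, 0, 0.0035, 255], [0, 0, 0, 0, 0, 0.0035, 255], [0, 0, 0, 0, 0, 0.0035, 255], [0, 0, 0, 0, 0, 0.0035, 255], [0, 0, 0, 0, 0, 0, 255]]
  ]
}}

```text
clock: 31.9
tcp_pos: [0.4864, 0.0369, 0.1675]
orientation: [0.0, 0.818, 0.575, 0.0]
wrist_force: [2.7, 0.4, -2.3]
finger_gap: 0.0167
grip_force: 79.2
```

```bash
python3 -c "from h import *; st()"
```

```text
t 31.9 tcp [0.4864 0.0369 0.1675] yaw 1.2264 F [ 2.7  0.4 -2.3] M [ 0.061 -0.678  0.049] gap 0.0167
```

Call:
{"method": "jog_arm", "body": {
  "increments": [
    [[0, 0, 0, 0, 0, 0.0033, 255], [0, 0, 0, 0, 0, 0.0033, 255], [0, 0, 0, 0, 0, 0.0033, 255], [0, 0, 0, 0, 0, 0, 255]]
  ]
}}

```text
clock: 32.3
tcp_pos: [0.4865, 0.037, 0.1675]
orientation: [0.0, 0.827, 0.563, 0.0]
wrist_force: [3.4, 0.9, -2.0]
finger_gap: 0.0166
grip_force: 79.3
```

```bash
python3 -c "from h import *; st()"
```

```text
t 32.3 tcp [0.4865 0.037  0.1675] yaw 1.1955 F [ 3.4  0.9 -2. ] M [ 0.039 -0.876  0.195] gap 0.0166
```

Call:
{"method": "jog_arm", "body": {
  "increments": [
    [[0, 0, 0, 0, 0, 0.0025, 255], [0, 0, 0, 0, 0, 0, 255]]
  ]
}}

```text
clock: 32.5
tcp_pos: [0.4865, 0.037, 0.1676]
orientation: [0.0, 0.829, 0.56, 0.0]
wrist_force: [3.7, -0.0, -3.0]
finger_gap: 0.0168
grip_force: 79.4
```

```bash
python3 - <<'E'
from h import *
st()
plan([.6320,.0003,.195],2.085,8,grip=255,start=([.4864,.0366,.195],1.342))
E
```

```text
t 32.5 tcp [0.4865 0.037  0.1676] yaw 1.1879 F [ 3.7 -0.  -3. ] M [ 0.059 -0.863  0.328] gap 0.0168
turn/row deg 5.321345522277518
[[-0.0012,0.075,0.0,0.0,0.0,-0.0296,255],[-0.0081,0.0746,0.0,0.0,0.0,-0.0296,255],[-0.015,0.0735,0.0,0.0,0.0,-0.0296,255],[-0.0218,0.0718,0.0,0.0,0.0,-0.0296,255],[-0.0283,0.0695,0.0,0.0,0.0,-0.0296,255],[-0.0346,0.0666,0.0,0.0,0.0,-0.0296,255],[-0.0407,0.0631,0.0,0.0,0.0,-0.0296,255],[-0.0463,0.059,0.0,0.0,0.0,-0.0296,255]]
```

Call:
{"method": "jog_arm", "body": {
  "increments": [
    [[0, 0, 0, 0, 0, 0, 255], [0, 0, 0, 0, 0, 0, 255], [0, 0, 0, 0, 0, 0, 255], [0, 0, 0, 0, 0, 0, 255], [0, 0, 0, 0, 0, -0.0165, 255], [0, 0, 0, 0, 0, -0.0165, 255], [0, 0, 0, 0, 0, -0.016, 255], [0, 0, -0.02, 0, 0, 0, 255], [0, 0, -0.03, 0, 0, 0, 255], [0, 0, -0.03, 0, 0, 0, 255], [0, 0, -0.031, 0, 0, 0, 255], [-0.001, 0.075, 0, 0, 0, -0.0296, 255], [-0.008, 0.0746, 0, 0, 0, -0.0296, 255], [-0.015, 0.0735, 0, 0, 0, -0.0296, 255], [-0.022, 0.072, 0, 0, 0, -0.0296, 255], [-0.028, 0.0695, 0, 0, 0, -0.0296, 255], [-0.035, 0.0666, 0, 0, 0, -0.0296, 255], [-0.041, 0.063, 0.015, 0, 0, -0.0296, 255], [-0.046, 0.059, 0.025, 0, 0, -0.0296, 255]]
  ]
}}

```text
clock: 34.4
tcp_pos: [0.6328, 0.0006, 0.186]
orientation: [0.0, 0.502, 0.865, 0.0]
wrist_force: [-0.4, 0.5, -4.0]
finger_gap: 0.017
grip_force: 79.4
```

Call:
{"method": "jog_arm", "body": {
  "increments": [
    [[0, 0, 0.01, 0, 0, 0, 255], [0, 0, 0, 0, 0, 0, 255], [0, 0, 0, 0, 0, 0, 255], [0, 0, 0, 0, 0, 0, 255]]
  ]
}}

```text
clock: 34.8
tcp_pos: [0.6313, 0.001, 0.1833]
orientation: [0.0, 0.504, 0.864, -0.0]
wrist_force: [-0.7, 0.6, -3.7]
finger_gap: 0.017
grip_force: 79.4
```

```bash
python3 - <<'E'
from h import *
st(); plan([.6320,.0003,.180],2.088,1,grip=255)
E
```

```text
t 34.8 tcp [0.6313 0.001  0.1833] yaw 2.0853 F [-0.7  0.6 -3.7] M [0.053 0.014 0.027] gap 0.017
turn/row deg 0.1556930471329611
[[-0.0036,0.001,0.0131,0.0,0.0,-0.0009,255]]
```

Call:
{"method": "jog_arm", "body": {
  "increments": [
    [[-0.0036, 0.001, 0.012, 0, 0, 0, 255], [0, 0, 0.008, 0, 0, 0, 255], [0, 0, 0.008, 0, 0, 0, 255], [0, 0, 0.006, 0, 0, 0, 255], [0, 0, 0, 0, 0, 0, 255]]
  ]
}}

```text
clock: 35.3
tcp_pos: [0.6323, 0.0001, 0.1738]
orientation: [-0.0, 0.504, 0.864, -0.0]
wrist_force: [-0.5, -0.6, -2.9]
finger_gap: 0.0166
grip_force: 79.4
```

Call:
{"method": "jog_arm", "body": {
  "increments": [
    [[0, 0, 0.008, 0, 0, 0, 255], [0, 0, 0.008, 0, 0, 0, 255], [0, 0, 0.008, 0, 0, 0, 255], [0, 0, 0.003, 0, 0, 0, 255], [0, 0, 0, 0, 0, 0.0095, 255], [0, 0, 0, 0, 0, 0.0095, 255], [0, 0, 0, 0, 0, 0.0095, 255], [0, 0, 0, 0, 0, 0.0095, 255], [0, 0, 0, 0, 0, 0.0095, 255], [0, 0, 0, 0, 0, 0.0199, 255], [0, 0, 0, 0, 0, 0.0199, 255], [0, 0, 0, 0, 0, 0.0199, 255], [0, 0, 0, 0, 0, 0.0199, 255], [0, 0, 0, 0, 0, 0.0199, 255], [0, 0, 0, 0, 0, 0.0199, 255], [0, 0, 0, 0, 0, 0.0199, 255], [0, 0, 0, 0, 0, 0.0199, 255], [0, 0, 0, 0, 0, 0.0199, 255], [0, 0, 0, 0, 0, 0.01, 255], [0, 0, 0, 0, 0, 0.004, 255]]
  ]
}}

```text
clock: 37.3
tcp_pos: [0.6323, 0.0001, 0.1675]
orientation: [-0.0, 0.787, 0.616, -0.0]
wrist_force: [-0.7, -0.2, -2.4]
finger_gap: 0.0166
grip_force: 79.5
```

Call:
{"method": "jog_arm", "body": {
  "increments": [
    [[0, 0, 0, 0, 0, 0.004, 255], [0, 0, 0, 0, 0, 0.004, 255], [0, 0, 0, 0, 0, 0.004, 255], [0, 0, 0, 0, 0, 0.004, 255], [0, 0, 0, 0, 0, 0.004, 255], [0, 0, 0, 0, 0, 0.0035, 255], [0, 0, 0, 0, 0, 0.0033, 255], [0, 0, 0, 0, 0, 0, 255]]
  ]
}}

```text
clock: 38.1
tcp_pos: [0.6324, 0.0001, 0.1674]
orientation: [-0.0, 0.812, 0.583, -0.0]
wrist_force: [-3.3, 1.0, -3.7]
finger_gap: 0.017
grip_force: 79.4
```

```bash
python3 -c "from h import *; st()"
```

```text
t 38.1 tcp [6.324e-01 1.000e-04 1.674e-01] yaw 1.2453 F [-3.3  1.  -3.7] M [0.065 0.659 0.03 ] gap 0.017
```

Call:
{"method": "jog_arm", "body": {
  "increments": [
    [[0, 0, 0, 0, 0, 0.0033, 255], [0, 0, 0, 0, 0, 0.0033, 255], [0, 0, 0, 0, 0, 0.0033, 255], [0, 0, 0, 0, 0, 0.0033, 255], [0, 0, 0, 0, 0, 0, 255]]
  ]
}}

```text
clock: 38.6
tcp_pos: [0.6324, 0.0001, 0.1674]
orientation: [-0.0, 0.824, 0.566, -0.0]
wrist_force: [-3.6, 0.5, -2.9]
finger_gap: 0.0168
grip_force: 79.6
```

```bash
python3 -c "from h import *; st()"
```

```text
t 38.6 tcp [6.324e-01 1.000e-04 1.674e-01] yaw 1.204 F [-3.6  0.5 -2.9] M [0.12  0.948 0.154] gap 0.0168
```

Call:
{"method": "jog_arm", "body": {
  "increments": [
    [[0, 0, 0, 0, 0, 0.003, 255], [0, 0, 0, 0, 0, 0, 255]]
  ]
}}

```text
clock: 38.8
tcp_pos: [0.6323, 0.0001, 0.1674]
orientation: [-0.0, 0.827, 0.562, -0.0]
wrist_force: [-4.1, 1.1, -2.5]
finger_gap: 0.0168
grip_force: 79.6
```

```bash
python3 -c "from h import *; st()"
```

```text
t 38.8 tcp [6.323e-01 1.000e-04 1.674e-01] yaw 1.1946 F [-4.1  1.1 -2.5] M [0.146 1.05  0.199] gap 0.0168
```

Call:
{"method": "jog_arm", "body": {
  "increments": [
    [[0, 0, 0, 0, 0, 0.0025, 255], [0, 0, 0, 0, 0, 0, 255], [0, 0, 0, 0, 0, 0, 255], [0, 0, 0, 0, 0, 0, 255]]
  ]
}}

```text
clock: 39.2
tcp_pos: [0.6324, 0.0001, 0.1674]
orientation: [-0.0, 0.829, 0.559, -0.0]
wrist_force: [-4.2, 0.6, -2.2]
finger_gap: 0.0167
grip_force: 79.6
```

```bash
python3 - <<'E'
from h import *
st()
plan([.4560,.3040,.195],3.252,15,grip=255,start=([.6322,.0003,.195],1.343))
E
```

```text
t 39.2 tcp [6.324e-01 1.000e-04 1.674e-01] yaw 1.187 F [-4.2  0.6 -2.2] M [0.165 1.194 0.276] gap 0.0167
turn/row deg 7.291842872698276
[[0.0683,-0.0641,0.0,0.0,0.0,-0.0405,255],[0.0759,-0.0549,0.0,0.0,0.0,-0.0405,255],[0.0822,-0.0448,0.0,0.0,0.0,-0.0405,255],[0.0872,-0.034,0.0,0.0,0.0,-0.0405,255],[0.0908,-0.0227,0.0,0.0,0.0,-0.0405,255],[0.093,-0.0109,0.0,0.0,0.0,-0.0405,255],[0.0936,0.0009,0.0,0.0,0.0,-0.0405,255],[0.0927,0.0128,0.0,0.0,0.0,-0.0405,255],[0.0904,0.0245,0.0,0.0,0.0,-0.0405,255],[0.0865,0.0358,0.0,0.0,0.0,-0.0405,255],[0.0813,0.0465,0.0,0.0,0.0,-0.0405,255],[0.0747,0.0564,0.0,0.0,0.0,-0.0405,255],[0.067,0.0654,0.0,0.0,0.0,-0.0405,255],[0.0581,0.0734,0.0,0.0,0.0,-0.0405,255],[0.0483,0.0802,0.0,0.0,0.0,-0.0405,255]]
```

Call:
{"method": "jog_arm", "body": {
  "increments": [
    [[0, 0, 0, 0, 0, 0, 255], [0, 0, 0, 0, 0, 0, 255], [0, 0, 0, 0, 0, -0.0165, 255], [0, 0, 0, 0, 0, -0.0165, 255], [0, 0, 0, 0, 0, -0.0165, 255], [0, 0, -0.02, 0, 0, 0, 255], [0, 0, -0.03, 0, 0, 0, 255], [0, 0, -0.03, 0, 0, 0, 255], [0, 0, -0.031, 0, 0, 0, 255]]
  ]
}}

```text
clock: 40.1
tcp_pos: [0.6333, -0.0001, 0.1966]
orientation: [0.001, 0.783, 0.622, 0.001]
wrist_force: [-0.2, 0.2, -3.8]
finger_gap: 0.0169
grip_force: 79.4
```

Call:
{"method": "jog_arm", "body": {
  "increments": [
    [[0.068, -0.064, 0, 0, 0, -0.0405, 255], [0.076, -0.055, 0, 0, 0, -0.0405, 255], [0.082, -0.045, 0, 0, 0, -0.0405, 255], [0.087, -0.034, 0, 0, 0, -0.0405, 255], [0.091, -0.023, 0, 0, 0, -0.0405, 255], [0.093, -0.011, 0, 0, 0, -0.0405, 255], [0.0936, 0.001, 0, 0, 0, -0.0405, 255], [0.093, 0.013, 0, 0, 0, -0.0405, 255], [0.09, 0.0245, 0, 0, 0, -0.0405, 255], [0.0865, 0.036, 0, 0, 0, -0.0405, 255], [0.081, 0.0465, 0, 0, 0, -0.0405, 255], [0.075, 0.056, 0, 0, 0, -0.0405, 255], [0.067, 0.065, 0, 0, 0, -0.0405, 255], [0.058, 0.073, 0, 0, 0, -0.0405, 255], [0.048, 0.08, 0, 0, 0, -0.0405, 255], [0, 0, 0, 0, 0, 0, 255], [0, 0, 0, 0, 0, 0, 255], [0, 0, 0, 0, 0, 0, 255]]
  ]
}}

```text
clock: 41.9
tcp_pos: [0.4572, 0.3032, 0.1957]
orientation: [0.001, -0.054, 0.999, -0.0]
wrist_force: [0.8, 0.1, -4.2]
finger_gap: 0.017
grip_force: 79.5
```

```bash
python3 - <<'E'
from h import *
st(); plan([.4560,.3040,.107],3.252,7,grip=255)
c=shot("wrist"); t=env.get_state()["tcp_pos"]; h=cv2.cvtColor(c["pixels"],cv2.COLOR_RGB2HSV); b=cv2.inRange(h,(105,120,20),(130,255,255))/255.
p,f=fitbox(c,b,[t[0],t[1],yaw()],.09,.018,t[2]+.0052,t[2]+.0312); print(tgt(yaw())[:2,:2].T@(p[:2]-t[:2]),p[2]-yaw(),f)
E
```

```text
t 41.9 tcp [0.4572 0.3032 0.1957] yaw 3.2492 F [ 0.8  0.1 -4.2] M [ 0.009  0.012 -0.008] gap 0.017
turn/row deg 0.02425790275145372
[[0.0007,0.0006,0.0507,0.0,0.0,-0.0001,255],[0.0007,0.0006,0.0507,0.0,0.0,-0.0001,255],[0.0007,0.0006,0.0507,0.0,0.0,-0.0001,255],[0.0007,0.0006,0.0507,0.0,0.0,-0.0001,255],[0.0007,0.0006,0.0507,0.0,0.0,-0.0001,255],[0.0007,0.0006,0.0507,0.0,0.0,-0.0001,255],[0.0007,0.0006,0.0507,0.0,0.0,-0.0001,255]]
[-1.02265869e-03 -4.02838027e-05] -0.0010491526687546049 1397.2509803921569
```

Call:
{"method": "jog_arm", "body": {
  "increments": [
    [[0.0007, 0.0006, 0.05, 0, 0, 0, 255], [0.0007, 0.0006, 0.05, 0, 0, 0, 255], [0.0007, 0.0006, 0.05, 0, 0, 0, 255], [0.0007, 0.0006, 0.05, 0, 0, 0, 255], [0.0007, 0.0006, 0.05, 0, 0, 0, 255], [0.0007, 0.0006, 0.05, 0, 0, 0, 255], [0.0007, 0.0006, 0.05, 0, 0, 0, 255], [0, 0, 0, 0, 0, 0, 255], [0, 0, 0, 0, 0, 0, 255]]
  ]
}}

```text
clock: 42.85
tcp_pos: [0.4551, 0.3043, 0.1074]
orientation: [-0.0, -0.055, 0.999, -0.0]
wrist_force: [0.2, -0.4, -2.8]
finger_gap: 0.0168
grip_force: 79.4
```

Call:
{"method": "jog_arm", "body": {
  "increments": [
    [[0, 0, 0.02, 0, 0, 0, 255], [0, 0, 0.02, 0, 0, 0, 255], [0, 0, 0.02, 0, 0, 0, 255], [0, 0, 0, 0, 0, 0, 255]]
  ]
}}

```text
clock: 43.25
tcp_pos: [0.4548, 0.3041, 0.0919]
orientation: [-0.001, -0.055, 0.999, -0.0]
wrist_force: [-0.5, -0.2, -3.6]
finger_gap: 0.0172
grip_force: 79.5
```

Call:
{"method": "jog_arm", "body": {
  "increments": [
    [[-0.002, 0, 0.016, 0, 0, 0, 255], [-0.002, 0, 0.016, 0, 0, 0, 255], [0, 0, 0.016, 0, 0, 0, 255], [0, 0, 0.016, 0, 0, 0, 255], [0, 0, 0.008, 0, 0, 0, 255], [0, 0, 0.004, 0, 0, 0, 255], [0, 0, 0, 0, 0, 0, 255]]
  ]
}}

```text
clock: 43.95
tcp_pos: [0.4562, 0.3045, 0.0735]
orientation: [-0.0, -0.055, 0.999, -0.0]
wrist_force: [-0.3, -0.9, -3.7]
finger_gap: 0.0169
grip_force: 79.5
```

Call:
{"method": "jog_arm", "body": {
  "increments": [
    [[0, 0, 0.004, 0, 0, 0, 255], [0, 0, 0.004, 0, 0, 0, 255], [0, 0, 0, 0, 0, 0, 255]]
  ]
}}

```text
clock: 44.25
tcp_pos: [0.4563, 0.3045, 0.0716]
orientation: [0.0, -0.055, 0.999, -0.0]
wrist_force: [-0.6, -0.3, -3.1]
finger_gap: 0.0169
grip_force: 79.5
```

Call:
{"method": "jog_arm", "body": {
  "increments": [
    [[0, 0, 0.002, 0, 0, 0, 255], [0, 0, 0.002, 0, 0, 0, 255], [0, 0, 0, 0, 0, 0, 255]]
  ]
}}

```text
clock: 44.55
tcp_pos: [0.4564, 0.3046, 0.0708]
orientation: [0.0, -0.055, 0.999, 0.0]
wrist_force: [0.1, 0.3, -1.2]
finger_gap: 0.0169
grip_force: 79.8
```

Call:
{"method": "jog_arm", "body": {
  "increments": [
    [[0, 0, 0, 0, 0, 0, 0], [0, 0, 0, 0, 0, 0, 0], [0, 0, 0, 0, 0, 0, 0], [0, 0, 0, 0, 0, 0, 0], [0, 0, 0, 0, 0, 0, 0], [0, 0, 0, 0, 0, 0, 0], [0, 0, 0, 0, 0, 0, 0], [0, 0, -0.04, 0, 0, 0, 0], [0, 0, -0.08, 0, 0, 0, 0], [0, 0, -0.1, 0, 0, 0, 0], [0, 0, -0.1, 0, 0, 0, 0], [0, 0, -0.14, 0, 0, 0, 0], [0, 0, -0.14, 0, 0, 0, 0], [0, 0, 0, 0, 0, 0, 0], [0, 0, 0, 0, 0, 0, 0], [0, 0, 0, 0, 0, 0, 0]]
  ]
}}

```text
clock: 46.15
tcp_pos: [0.4557, 0.3042, 0.22]
orientation: [-0.001, -0.055, 0.999, -0.0]
wrist_force: [0.0, -0.7, -0.0]
finger_gap: 0.0854
grip_force: 0.0
```

```bash
python3 - <<'E'
from h import *
st(); c=shot("wrist","w9.png")
h=cv2.cvtColor(c["pixels"],cv2.COLOR_RGB2HSV); b=cv2.inRange(h,(105,120,30),(130,255,255))/255.
print("key",fitbox(c,b,[.456,.304,3.25],.09,.018,.076,.102,mar=21))
q,g=fit(c,[.5592,.0184,1.3277,1.57,1.57,1.57,1.57],blue=False,free=[3,4,5,6]); print(q.round(3),np.round(g))
c=shot("top"); q,g=fit(c,[.5592,.0184,1.3277,1.57,1.57,1.57,1.57],blue=False); print(q.round(3),np.round(g))
E
```

```text
t 46.15 tcp [0.4557 0.3042 0.22  ] yaw 3.2509 F [ 0.  -0.7 -0. ] M [-0.015 -0.014 -0.075] gap 0.0854
key (array([0.45602637, 0.30404374, 3.25061145]), np.float64(241.33333333333331))
[0.559 0.018 1.328 1.626 1.475 1.57  1.395] [ 198.  227. 1677.]
[0.558 0.017 1.337 1.679 1.57  1.567 1.542] [ 99. 120. 293.]
```

View pics/w9.png

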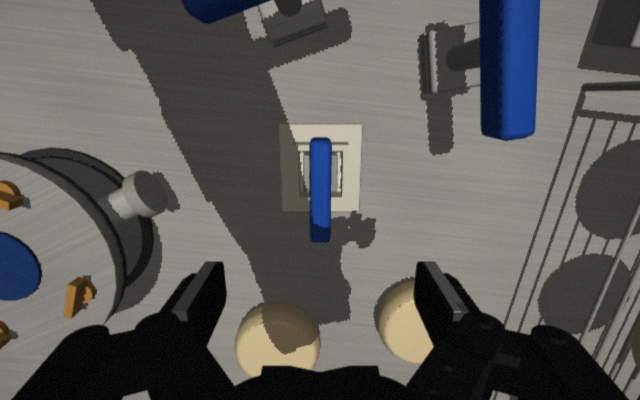

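The key stands upright in its stand, handle at (320,190) and released. The nuts at the left edge are cut off, so I check them once from above.

Call:
{"method": "jog_arm", "body": {
  "increments": [
    [[-0.062, -0.134, -0.02, 0, 0, 0, 0], [-0.062, -0.134, -0.02, 0, 0, 0, 0], [-0.062, -0.134, -0.02, 0, 0, 0, 0], [-0.062, -0.134, -0.02, 0, 0, 0, 0], [-0.062, -0.134, -0.02, 0, 0, 0, 0], [-0.062, -0.134, -0.02, 0, 0, 0, 0], [-0.062, -0.134, -0.02, 0, 0, 0, 0], [-0.062, -0.134, -0.02, 0, 0, 0, 0], [0, 0, 0, 0, 0, 0, 0], [0, 0, 0, 0, 0, 0, 0], [0, 0, 0, 0, 0, 0, 0]]
  ]
}}

```text
clock: 47.35
tcp_pos: [0.608, 0.0523, 0.2598]
orientation: [-0.001, -0.055, 0.998, 0.0]
wrist_force: [-0.2, 0.2, 0.3]
finger_gap: 0.0854
grip_force: 0.0
```

```bash
python3 - <<'E'
from h import *
c=shot("wrist"); st()
q,g=fit(c,[.5592,.0184,1.3277,1.57,1.57,1.57,1.57],blue=False); print(q.round(3),np.round(g))
E
```

```text
t 47.4 tcp [0.6079 0.0526 0.26  ] yaw 3.2521 F [ 0.1  0.3 -0.1] M [-0.011 -0.023 -0.002] gap 0.0855
[0.559 0.019 1.328 1.584 1.576 1.567 1.573] [ 256.  265. 3076.]
```

All four nuts read 1.57 rad, and the key is seated and released. Handing in.

```bash
python3 -c "from h import *; print(ticket.hand_in())"
```

```text
the job is handed in; nothing more can be done
None
```

The job is handed in, with no verdict returned: all four nuts measured 1.57 rad at their stops, each nipped in cross order (3, 1, 2, 4) at about 0.28 to 0.33 N m, and the key is upright and released in its stand; I did not measure the other objects again before handing in.

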